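# Load the tapered drill arbors into the tool tray and lock it home

### The arm

A 6-joint arm with a two-finger parallel gripper is mounted at the origin on the work surface. World frame = base frame: x ahead of the robot, y to its left, z up, the work surface at z = 0. Lengths are in m, angles in rad, forces in N, time in s.
With the tool pointing down it reaches from about 0.35 to 0.85 m from the base axis. Payload 8.1 kg.
Tool frame: the origin (TCP) lies at the very end of the fingers, on their centre line; the grasp point (between the pads) lies 19 mm behind it; x points along the fingers, y is the direction in which the jaws open and shut, and the axes are right-handed (so a half turn about x gives the same grasp; the last joint's range is limited). The gripper opens to 93 mm and grips with 3 to 60 N. Pads are 15 mm wide; open, the fingers measure 128 mm over their backs; the gripper's body (75 mm by 188 mm) begins 65 mm behind the grasp point.
Start: joints at [1.24, 0.13, 1.488, -0, 1.523, -0.085], TCP at [0.146, 0.582, 0.219] pointing down, gripper open.
Joint ranges: [-2.96, 2.96], [-0.89, 2.26], [0.02, 2.5], [-1.34, 4.48], [0, 2.73], [-2.66, 2.66]. Speed limits (rad/s): [2.39, 2.39, 2.79, 3.14, 3.14, 3.14].

### API

Orientations are given as a rotation vector (axis times angle).
In Python, from plant import * gives the robot as it stands. The module is installed in compiled form; this text tells all that it offers.
- The arm moves only by the tool apply_moves, never from a script. Its argument "series" is a list of rows, each an object with "jaw": the gripper's target within -1 to 1 (shut at 1, half-way at 0, fully open at -1); "linear": the shift along the tool's x, y, z normalised to -1 to 1, where 1 is 0.6 m, a list of three; "roll": the turn about the tool's x normalised to -1 to 1, where 1 is 30 degrees. A call has 1 to 20 rows; each row is the pose to reach, as a shift and turn from the pose measured when the call began, along the tool's axes at that moment; what a row does not reach only later rows make up. A row lasts 1/8 s, in which the tool goes at most 62.5 mm and 10.7 degrees, less where a joint would pass 70% of its speed; a pose out of reach is approached as far as the arm can. A call with a number of a shift or a turn outside -1 to 1 is refused whole. A call with a gripper value outside its range is refused whole. The fingers move at their own pace and stop on an object; "force" is the grip in N (left out, the last holds). Time passes only in rows, so rows that repeat a pose let the fingers close. It gives the time, the measured TCP pose, the force and the opening at its end, in the units of the state.
- read_state(): the state, without advancing time (a new reading comes with each control period).
- read_camera(name): name is "side" or "top"; returns a dict with "pixels" (420x560x3 uint8, blue, green, red), "intrinsics" (3x3 intrinsics, pixels), "D" ([k1, k2, p1, p2, k3] as OpenCV has them; the pictures are not rectified), "rvec" (rotation vector, rad) and "tvec" (3), from world to camera coordinates, as OpenCV has them. Camera axes: x right, y down, z forward; pixel columns grow to the right and rows downward; lengths in m; the calibration is good to about 2 mm. A picture is of the moment at which its call begins. There is no depth.
- close_job(): hands the job in, once; it reports no verdict.
The state is a dict: "t": time; "q": joint angles; "dq": joint speeds; "joint_torque": joint torques, N m; "tool_pos": TCP position; "orientation": TCP orientation; "force": force on the tool from outside, world axes, zero at the start; "wrist_torque": the same for the moment, N m; "opening": finger opening in m.
Only numpy, scipy, OpenCV 4.12 (cv2) and the standard library are available. Lean on these libraries where they do the work, as an engineer would, in place of code of your own. Each camera call takes 0.05 s, during which the arm holds its last target. There are 200 camera calls.

### The job

Tap every drill arbor that stands on the bench shank-down into a socket of the extended tool tray until its collar is fully home on the socket and friction holds it. Only when all are home, press the red release lever fully down and push the tray all the way in; then turn the black lock knob clockwise until it clicks past its detent. Leave the oil bottle and the grey bin alone.

Things in the scene. Friction and masses are not known exactly. Their poses are not given: they have to be found in the camera images.
- arbor_1: drill arbor, yellow band near its top; may be absent. Stands upright on its shank. Origin: centre of its bottom end; z up its axis; round about z. 0 to 45 mm up: steel shank, diameter 46 mm at the foot, 55 mm at the top; 45 to 53: dark collar, diameter 78; 53 to 103: hollow aluminium body, diameter 36 (grip here). 0.15 to 0.26 kg, heavy at the foot. Arbors start at least 100 mm apart
- collar_1 (a point): centre of the underside of arbor_1's collar, 45 mm above the arbor's origin; at the socket mouth when the arbor is fully home
- arbor_2: drill arbor, green band near its top; may be absent. Stands upright on its shank. Origin: centre of its bottom end; z up its axis; round about z. 0 to 45 mm up: steel shank, diameter 46 mm at the foot, 55 mm at the top; 45 to 53: dark collar, diameter 78; 53 to 103: hollow aluminium body, diameter 36 (grip here). 0.15 to 0.26 kg, heavy at the foot. Arbors start at least 100 mm apart
- collar_2 (a point): centre of the underside of arbor_2's collar, 45 mm above the arbor's origin; at the socket mouth when the arbor is fully home
- arbor_3: drill arbor, blue band near its top; may be absent. Stands upright on its shank. Origin: centre of its bottom end; z up its axis; round about z. 0 to 45 mm up: steel shank, diameter 46 mm at the foot, 55 mm at the top; 45 to 53: dark collar, diameter 78; 53 to 103: hollow aluminium body, diameter 36 (grip here). 0.15 to 0.26 kg, heavy at the foot. Arbors start at least 100 mm apart
- collar_3 (a point): centre of the underside of arbor_3's collar, 45 mm above the arbor's origin; at the socket mouth when the arbor is fully home
- arbor_4: drill arbor, orange band near its top; may be absent. Stands upright on its shank. Origin: centre of its bottom end; z up its axis; round about z. 0 to 45 mm up: steel shank, diameter 46 mm at the foot, 55 mm at the top; 45 to 53: dark collar, diameter 78; 53 to 103: hollow aluminium body, diameter 36 (grip here). 0.15 to 0.26 kg, heavy at the foot. Arbors start at least 100 mm apart
- collar_4 (a point): centre of the underside of arbor_4's collar, 45 mm above the arbor's origin; at the socket mouth when the arbor is fully home
- socket_1 (a point): centre of a taper socket's mouth in the tray, 67 mm above the bench; x = sliding direction towards home, z up. Dark sleeve, 82 mm outside, 55 deep, four brass sprung jaws. A shank just let go stops with its collar 6 to 20 mm proud; a downward push rising to 12 to 23 N drives it home, collar on the rim, and friction holds it. Any arbor fits; empty at the start
- socket_2 (a point): centre of a taper socket's mouth in the tray, 67 mm above the bench; x = sliding direction towards home, z up. Dark sleeve, 82 mm outside, 55 deep, four brass sprung jaws. A shank just let go stops with its collar 6 to 20 mm proud; a downward push rising to 12 to 23 N drives it home, collar on the rim, and friction holds it. Any arbor fits; empty at the start
- socket_3 (a point): centre of a taper socket's mouth in the tray, 67 mm above the bench; x = sliding direction towards home, z up. Dark sleeve, 82 mm outside, 55 deep, four brass sprung jaws. A shank just let go stops with its collar 6 to 20 mm proud; a downward push rising to 12 to 23 N drives it home, collar on the rim, and friction holds it. Any arbor fits; empty at the start
- socket_4 (a point): centre of a taper socket's mouth in the tray, 67 mm above the bench; x = sliding direction towards home, z up. Dark sleeve, 82 mm outside, 55 deep, four brass sprung jaws. A shank just let go stops with its collar 6 to 20 mm proud; a downward push rising to 12 to 23 N drives it home, collar on the rim, and friction holds it. Any arbor fits; empty at the start
- tray (a joint): travel of the blue tray, m: 0 = fully extended towards the robot (start), 0.17 = fully home. Slides level along the dock's +x with 3 to 6 N once freed, stays where left; the latch blocks it after 1 to 3 mm unless the lever is down. Tray 210 mm long, 226 wide; side walls to 75 mm, front plate to 100 mm above the bench; four sockets, 2 x 2, at 105 mm pitch
- tray_handle (a point): middle of the steel bar handle across the tray's front (robot's side): 110 mm long, about 10 mm thick, 88 mm above the bench, 35 mm ahead of the front plate; x = sliding direction towards home
- lever (a joint): angle of the red release lever in rad: 0 = up, tray latched (start); 0.21 = fully down against its stop, tray free (the latch lets go beyond about 0.09). Stiff: about 3 N on the paddle moves it; press it right down to its stop; it stays where it is left
- lever_pad (a point): top centre of the red lever's paddle, 45 mm long by 26 mm wide, at the right-hand (-y) side of the dock and ahead of the tray, 58 mm above the bench when up; the lever swings down about a pivot 150 mm behind the paddle, so the paddle sinks about 31 mm. The point turns with the lever; its x points from the paddle to the pivot
- lock (a joint): angle of the black lock knob, rad, growing clockwise seen from above; starts between 0 and 0.3, end stop at 1.6. Turns lightly; a sprung detent centred on 1.0 (felt from about 0.75 to 1.25) resists with up to about 0.2 N m, then it clicks past and stays there (beyond 1.1)
- lock_grip (a point): on the lock knob's vertical axis, at the middle of its grip, 67 mm above the bench, at the left-hand (+y) front of the dock: an upright bar 44 mm long, 14 thick, its top 81 mm above the bench, 30 mm tall above a 44 mm disc. The point's x runs along the bar and turns with it; white mark on the bar's -x half
- dock: fixed grey base with two aluminium rails, 250 mm wide, carrying tray, lever and lock knob; origin on the bench below the centre of the extended tray; x is the tray's direction towards home; the lever is on its -y side
- oil_can: bystander: white plastic oil bottle, 60 mm diameter, 150 mm tall, red cap; origin at the centre of its underside; leave it alone
- parts_bin: bystander: empty grey bin 110 x 120 x 60 mm; origin at the centre of its underside; leave it alone
There are look-alikes about, which are no part of the job. Leave any turquoise look-alike of the arbor_4 alone.

How it is judged:
By the outcome, as a careful person would: the job done as asked, in the order asked, and still so for the second after the job is handed in, with the robot touching nothing.
Of arbor_1, arbor_2, arbor_3, arbor_4 only 3 to 4 are there at a start; the rules pass over those that are not, and their reading is None.
At some moment in a run one of arbor_1, arbor_2, arbor_3, arbor_4 may be knocked a few centimetres aside while the robot is not near it.
It also fails if it takes over 200 s, if anything falls off the work surface, if the arm or the gripper's body presses on something with over 40 N, if the wrist force passes 120 N, or if a joint passes its speed limit or range.

## Working session

There is one attempt and no reset: what is moved stays moved. The work goes in short steps, Python scripts to look and compute and a tool call to move; the robot and the scene stay as the last step left them, time stands still between calls to the robot, and variables do not carry over. Pictures are saved under pics/ and viewed, about 12 in all and at most 16, crops included, and the job is handed in when it is done.

Besides the shell and the picture viewer there is one more tool, called after "Request:" in YAML: its name, and indented under it one key for each argument. apply_moves: Moves the arm, as the interface text tells. Its arguments: {"type":"object","properties":{"series":{"type":"array"},"force":{"type":"number"}},"required":["series"]}

```bash
mkdir -p pics
cat > h.py <<'E'
from plant import *
import numpy as np, cv2
from scipy.spatial.transform import Rotation as R
def snap(name,fn=None):
    c=read_camera(name)
    if fn: cv2.imwrite('pics/'+fn,c['pixels'])
    return c
def ray(c,uv):
    K=np.array(c['intrinsics'],float);D=np.array(c['D'],float)
    p=cv2.undistortPoints(np.array([[uv]],float),K,D)[0,0]
    Rm=cv2.Rodrigues(np.array(c['rvec'],float))[0];t=np.array(c['tvec'],float).ravel()
    return -Rm.T@t, Rm.T@np.array([p[0],p[1],1.])
def atz(c,uv,z):
    o,d=ray(c,uv); return o+d*(z-o[2])/d[2]
def proj(c,P):
    return cv2.projectPoints(np.array(P,float).reshape(-1,3),np.array(c['rvec'],float),np.array(c['tvec'],float),np.array(c['intrinsics'],float),np.array(c['D'],float))[0][:,0]
def st():
    s=read_state(); return s
def move(P,yaw=None):
    """linear numbers for TCP target P from the present pose; yaw = desired world direction angle of tool y (mod pi)"""
    s=read_state();Rm=R.from_rotvec(s['orientation']).as_matrix()
    d=Rm.T@(np.array(P)-s['tool_pos'])/0.6
    out=[np.round(d,4).tolist()]
    if yaw is not None:
        cur=np.arctan2(Rm[1,1],Rm[0,1]); dy=(yaw-cur+np.pi/2)%np.pi-np.pi/2
        out.append(round(float(np.degrees(-dy)/30),3)) # tool x is down
    return out
E
python3 - <<'E'
from h import *
for n in('top','side'):
    c=snap(n,n+'0.png'); o,d=ray(c,(280,210)); print(n,o,d)
s=st();print(s['tool_pos'],R.from_rotvec(s['orientation']).as_matrix().round(3),s['opening'],s['t'],s['force'])
E
```

```text
top [0.25724433 0.06816483 1.44639529] [ 0.15974811 -0.01820952 -0.98704445]
side [ 0.04194607 -0.790799    0.68822385] [ 0.41036189  0.73036609 -0.54608745]
[0.14578772 0.58149365 0.21769964] [[-0.001  0.243  0.97 ]
 [-0.002  0.97  -0.243]
 [-1.    -0.002 -0.   ]] 0.09310774183346711 0.1 [0.47719906 1.24394355 0.12101224]
```

View pics/top0.png

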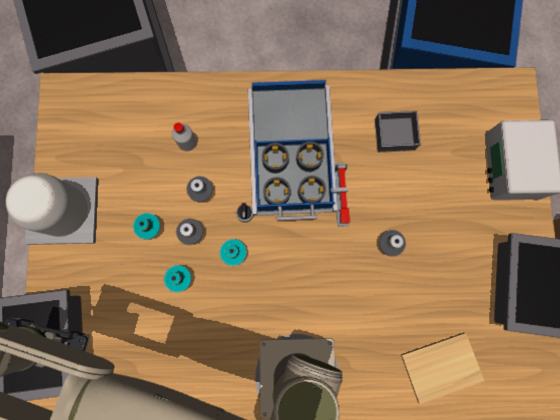

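View pics/side0.png

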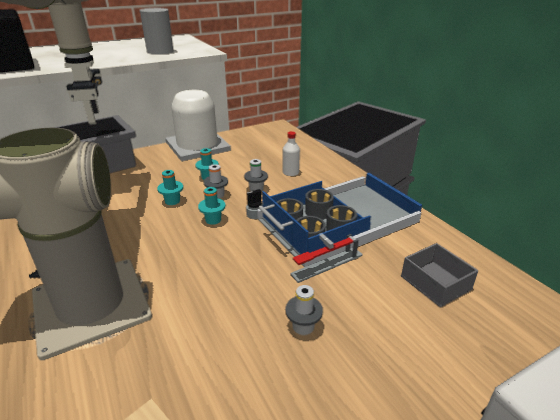

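Three grey-bodied arbors are in the top view at (200,189), (190,231) and (392,243). The turquoise look-alikes are at (147,226), (233,252) and (178,278). Next I'll confirm the bands in one enlarged crop.

Run:
```python
from h import *
t=cv2.imread('pics/top0.png');s=cv2.imread('pics/side0.png')
f=lambda im,x,y,w,h,W,H:cv2.resize(im[y:y+h,x:x+w],(W,H),interpolation=cv2.INTER_CUBIC)
a=f(t,125,130,220,165,800,600)[:,:]
a=cv2.resize(a,(400,300));a=f(t,165,165,60,90,200,300);b=f(t,370,220,50,50,300,300);
top=f(t,235,130,120,100,300,300)
r1=np.hstack([a,b,top]); 
r2=np.hstack([f(s,145,140,140,105,400,300),f(s,265,270,80,60,400,300)])
cv2.imwrite('pics/crop1.png',np.vstack([r1,r2]))
```

```text
(no output)
```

View pics/crop1.png

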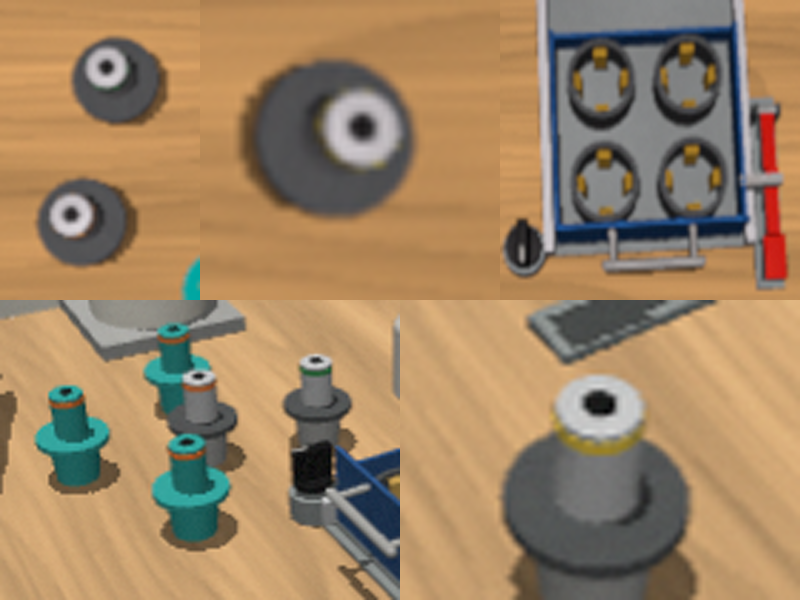

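```bash
cat > m.py <<'E'
from h import *
def arbors(c,seeds,z=.103,r=9):
    out=[]
    im=c['pixels'].astype(float)
    for u,v in seeds:
        w=im[v-r:v+r+1,u-r:u+r+1].min(2); m=(w>150).astype(np.uint8)
        n,l,s,ce=cv2.connectedComponentsWithStats(m)
        k=1+np.argmax(s[1:,4]) ; ys,xs=np.nonzero(l==k)
        (cx,cy),rr=cv2.minEnclosingCircle(np.stack([xs,ys],1).astype(np.float32))
        p=(u-r+cx,v-r+cy); out.append((atz(c,p,z).round(4),np.round(p,1),round(rr,1)))
    return out
E
python3 - <<'E'
from m import *
t=snap('top');s=snap('side')
print(arbors(t,[(197,187),(187,230),(397,241)]))
print(arbors(s,[(215,170),(256,164),(305,293)]))
P=[(276.2,157),(310,155),(277,190),(311.5,188.5)]
q=np.array([atz(t,p,.067) for p in P]);print(q.round(4))
print(np.linalg.norm(q[0]-q[1]),np.linalg.norm(q[2]-q[3]),np.linalg.norm(q[0]-q[2]),np.linalg.norm(q[1]-q[3]))
print('knob',atz(t,(245,209),.081))
for nm,p,z in [('hL',(278.5,217),.088),('hR',(315,215),.088),('pad',(344,217),.058)]: print(nm,atz(t,p,z))
E
```

```text
[(array([0.5512, 0.2825, 0.103 ]), array([196.4, 185. ]), 5.7), (array([0.4241, 0.3105, 0.103 ]), array([185.9, 229.1]), 6.0), (array([ 0.3814, -0.2852,  0.103 ]), array([396.6, 240.7]), 5.9)]
[(array([0.4243, 0.306 , 0.103 ]), array([214. , 166.5]), 5.2), (array([0.5518, 0.2786, 0.103 ]), array([255., 161.]), 5.1), (array([ 0.3805, -0.288 ,  0.103 ]), array([304.4, 290.5]), 8.6)]
[[ 0.6412  0.0512  0.067 ]
 [ 0.6459 -0.0502  0.067 ]
 [ 0.5405  0.0505  0.067 ]
 [ 0.5435 -0.0517  0.067 ]]
0.10142960961087943 0.10218739841093583 0.10069296726807742 0.10246300380264248
knob [0.4827563  0.14447299 0.081     ]
hL [0.45673441 0.04779783 0.088     ]
hR [ 0.46089796 -0.05763941  0.088     ]
pad [ 0.45808528 -0.14583695  0.058     ]
```

```bash
cat > ov.py <<'E'
from m import *
from scipy.optimize import minimize
def dockpts(p,L):
    c,s=np.cos(p[2]),np.sin(p[2]);L=np.asarray(L,float)
    return np.c_[p[0]+c*L[:,0]-s*L[:,1],p[1]+s*L[:,0]+c*L[:,1],L[:,2]]
a=np.linspace(0,2*np.pi,60,endpoint=False)
def ring(x,y,r,z): return np.c_[x+r*np.cos(a),y+r*np.sin(a),0*a+z]
C=[(i*.0525,j*.0525) for i in(1,-1) for j in(1,-1)]
def samp(g,uv): return cv2.remap(g,uv[:,0].astype(np.float32)[None],uv[:,1].astype(np.float32)[None],cv2.INTER_LINEAR)[0]
E
python3 - <<'E'
from ov import *
cs=[snap('top'),snap('side')]; g=[cv2.GaussianBlur(c['pixels'],(0,0),.7).astype(np.float32).mean(2) for c in cs]
def cost(p,only=None):
    v=0
    for i,(c,G) in enumerate(zip(cs,g)):
        if only is not None and i!=only: continue
        for x,y in C:
            o=samp(G,proj(c,dockpts(p,ring(x,y,.0445,.067)))); n=samp(G,proj(c,dockpts(p,ring(x,y,.038,.067))))
            v-=np.clip(o-n,-10,60).mean()
    return v
for only in (None,0,1):
    b=min((minimize(lambda q:cost(q/[100,100,30],only),np.array([x,y,.028])*[100,100,30],method='Nelder-Mead',options=dict(initial_simplex=None,xatol=.005)) for x in(.588,.593,.598) for y in(-.005,0,.005)),key=lambda r:r.fun)
    print(only,(b.x/[100,100,30]).round(4),b.fun)
    if only is None:p=b.x/[100,100,30]
rows=[]
for c,(x,y,w,h) in zip(cs,[(225,110,140,125),(230,165,190,125)]):
    k=4; im=cv2.resize(c['pixels'][y:y+h,x:x+w],None,fx=k,fy=k,interpolation=cv2.INTER_CUBIC)
    def dr(L,col,cl=True): 
        uv=((proj(c,dockpts(p,L))-[x,y]+.5)*k).round().astype(np.int32); cv2.polylines(im,[uv.reshape(-1,1,2)],cl,col,1)
    for X,Y in C: dr(ring(X,Y,.041,.067),(0,255,0))
    dr([(-.105,.113,.1),(-.105,-.113,.1)],(255,255,0),False)
    dr([(-.105,.113,.075),(.105,.113,.075),(.105,-.113,.075),(-.105,-.113,.075)],(0,255,255))
    dr([(-.14,.055,.088),(-.14,-.055,.088)],(255,0,255),False)
    rows.append(cv2.resize(im,(480,int(480*h/w))) if 0 else cv2.resize(im,(400,400)))
cv2.imwrite('pics/ov1.png',np.hstack(rows))
E
```

```text
None [0.5878 0.0017 0.032 ] -137.73333740234375
0 [0.5866 0.0023 0.029 ] -140.875
1 [0.5704 0.0052 0.0292] -34.45999526977539
```

View pics/ov1.png

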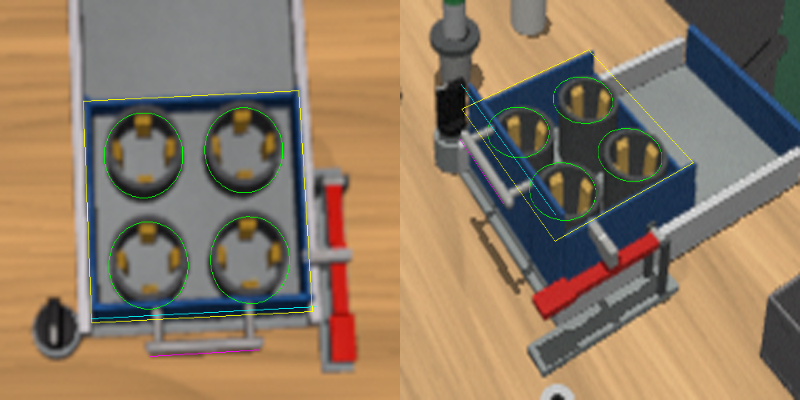

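Run:
```python
from ov import *
cs=[snap('top'),snap('side')]; g=[c['pixels'].astype(np.float32).mean(2) for c in cs]
def cost(p,only=None):
    v=0
    for i,(c,G) in enumerate(zip(cs,g)):
        if only is not None and i!=only: continue
        cam=ray(c,(280,210))[0]
        for x,y in C:
            ctr=dockpts(p,[(x,y,.067)])[0]; o=dockpts(p,ring(x,y,.0435,.067)); n=dockpts(p,ring(x,y,.0385,.067))
            far=((o-ctr)@((ctr-cam)*[1,1,0]))>-.15*.0435*np.linalg.norm((ctr-cam)[:2])
            v-=np.clip(samp(G,proj(c,o[far]))-samp(G,proj(c,n[far])),-20,60).mean()
    return v
for only in (None,0,1):
    b=min((minimize(lambda q:cost(q/[100,100,30],only),np.array([x,y,.03])*[100,100,30],method='Nelder-Mead') for x in(.588,.593,.598) for y in(-.005,0,.005)),key=lambda r:r.fun)
    print(only,(b.x/[100,100,30]).round(4),b.fun)
    if only is None:p=b.x/[100,100,30]
rows=[]
for c,(x,y,w,h) in zip(cs,[(230,125,130,110),(240,165,130,110)]):
    k=6; im=cv2.resize(c['pixels'][y:y+h,x:x+w],None,fx=k,fy=k,interpolation=cv2.INTER_CUBIC)
    def dr(L,col,cl=True): 
        uv=((proj(c,dockpts(p,L))-[x,y]+.5)*k).round().astype(np.int32); cv2.polylines(im,[uv.reshape(-1,1,2)],cl,col,1)
    for X,Y in C: dr(ring(X,Y,.041,.067),(0,255,0))
    dr([(-.105,.113,.1),(-.105,-.113,.1)],(255,255,0),False)
    dr([(-.14,.055,.088),(-.14,-.055,.088)],(255,0,255),False)
    rows.append(im)
cv2.imwrite('pics/ov2.png',cv2.resize(np.vstack(rows),(450,600)) if 0 else rows[0][:600,:780]); cv2.imwrite('pics/ov3.png',rows[1][:600,:780])
```

```text
None [0.5893 0.0011 0.032 ] -159.26837158203125
0 [0.5896 0.0014 0.0379] -133.29342651367188
1 [ 0.592  -0.0095  0.0251] -61.05635070800781
```

View pics/ov2.png

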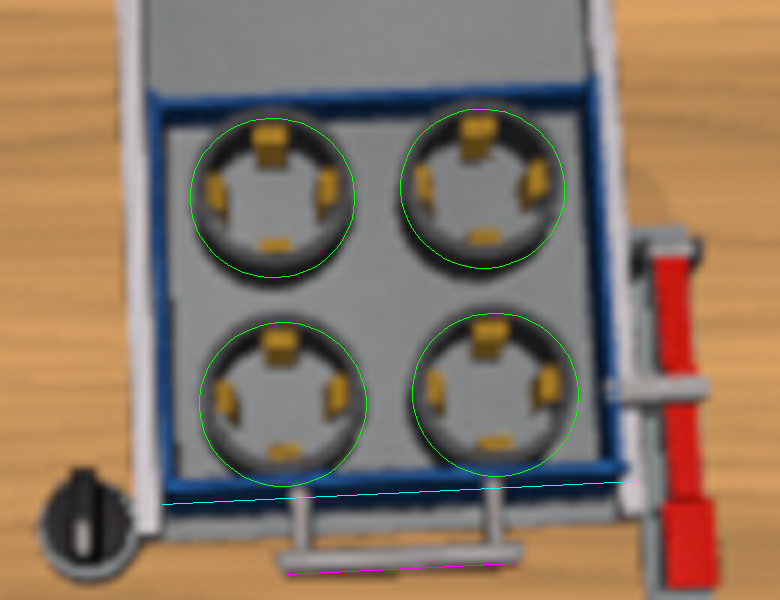

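View pics/ov3.png

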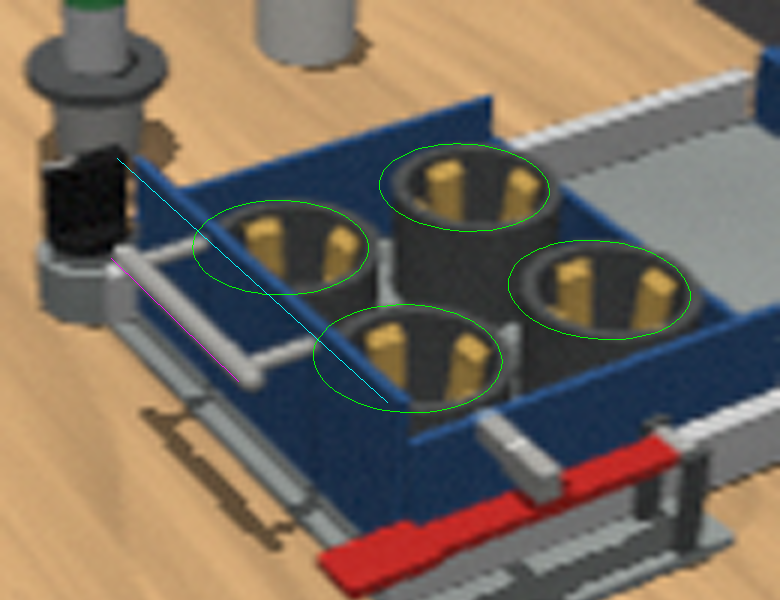

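Run:
```python
from ov import *
from scipy.optimize import least_squares
T=snap('top');S=snap('side')
def px(o,P): return np.array(P)/6-.5+o
h=.0525
L=[(h,h,.067),(h,-h,.067),(-h,h,.067),(-h,-h,.067),(-.14,0,.088)]
tp=px((230,125),[(273,190),(482,181),(283,397),(496,388),(400,557)])
sp=px((240,165),[(475,190),(608,290),(292,248),(420,360),(186,317)])
f=lambda p,k:np.r_[((proj(T,dockpts(p,L))-tp) if k!=1 else np.zeros((0,2))).ravel(),((proj(S,dockpts(p,L))-sp) if k!=0 else np.zeros((0,2))).ravel()]
for k in (2,0,1):
    r=least_squares(f,[.59,0,.03],args=(k,),loss='soft_l1');print(k,r.x.round(4),f(r.x,k).reshape(-1,2).round(1).tolist())
    if k==2:p=r.x
print(dockpts(p,L).round(4))
# lever pad & knob from both views
print('pad',atz(T,px((230,125),(690,543)),.058),atz(S,px((240,165),(370,557)),.058))
print('knob',atz(T,px((230,125),(83,512)),.081),'disc',atz(T,px((230,125),(90,530)),.05),atz(S,px((240,165),(86,165)),.081))
```

```text
2 [ 5.937e-01 -5.000e-04  3.050e-02] [[0.4, -0.2], [0.6, -0.3], [0.4, -0.4], [0.3, -0.5], [0.6, 0.4], [-0.3, -0.8], [0.0, -0.5], [-0.4, -0.5], [-0.5, -0.7], [-0.6, -0.2]]
0 [0.5931 0.0008 0.0298] [[-0.0, -0.1], [0.1, -0.1], [-0.1, -0.2], [-0.1, -0.2], [0.1, 0.6]]
1 [ 0.5931 -0.0031  0.0313] [[0.0, -0.4], [0.4, 0.0], [-0.1, -0.0], [-0.1, -0.2], [-0.2, 0.4]]
[[ 0.6445  0.0536  0.067 ]
 [ 0.6477 -0.0514  0.067 ]
 [ 0.5396  0.0504  0.067 ]
 [ 0.5428 -0.0546  0.067 ]
 [ 0.4537 -0.0048  0.088 ]]
pad [ 0.46402381 -0.14756019  0.058     ] [ 0.45868914 -0.15175844  0.058     ]
knob [0.48038242 0.14931554 0.081     ] disc [0.47638842 0.14775091 0.05      ] [0.47895765 0.14103745 0.081     ]
```

The top view fits three arbors: arbor_2 (green), arbor_4 (orange, grey body) and arbor_1 (yellow). arbor_3 is absent. The dock is at about (0.5935, -0.001) with yaw 0.03. I'll start with the green one.

```bash
python3 -c "
from h import *
print(move([.5515,.2805,.2177],1.6)); t=snap('top')
for p in [(150,224),(233,250),(180,277)]: print(atz(t,p,.103))"
```

```text
[[0.0015, -0.3228, 0.7778], -0.525]
[0.44032104 0.41190931 0.103     ]
[0.36282932 0.1776006  0.103     ]
[0.29043771 0.32472604 0.103     ]
```

Request:
apply_moves:
  series:
    - {"jaw":-1,"linear":[0,-0.3228,0.7778],"roll":-0.525}
    - {"jaw":-1,"linear":[0,-0.3228,0.7778],"roll":-0.525}
    - {"jaw":-1,"linear":[0,-0.3228,0.7778],"roll":-0.525}
    - {"jaw":-1,"linear":[0,-0.3228,0.7778],"roll":-0.525}
    - {"jaw":-1,"linear":[0,-0.3228,0.7778],"roll":-0.525}
    - {"jaw":-1,"linear":[0,-0.3228,0.7778],"roll":-0.525}
    - {"jaw":-1,"linear":[0,-0.3228,0.7778],"roll":-0.525}
    - {"jaw":-1,"linear":[0,-0.3228,0.7778],"roll":-0.525}
    - {"jaw":-1,"linear":[0,-0.3228,0.7778],"roll":-0.525}
    - {"jaw":-1,"linear":[0,-0.3228,0.7778],"roll":-0.525}
    - {"jaw":-1,"linear":[0,-0.3228,0.7778],"roll":-0.525}
    - {"jaw":-1,"linear":[0,-0.3228,0.7778],"roll":-0.525}
  force: 40

```text
t: 2.05
tool_pos: [0.5505, 0.2818, 0.2189]
orientation: [-0.024, 1.571, 0.025]
force: [-0.0, -0.2, 0.6]
opening: 0.0933
```

```bash
python3 -c "
from m import *
s=snap('side','s1.png');t=snap('top','t1.png')
print(st()['tool_pos'],R.from_rotvec(st()['orientation']).as_matrix().round(3).tolist(),st()['force'])
print(move([.5515,.2805,.063],1.6))
print(arbors(s,[(214,166),(255,161),(304,290)])); print(arbors(t,[(397,241),(186,229)]))
cv2.imwrite('pics/v.png',np.hstack([s['pixels'][60:360,130:430],t['pixels'][60:360,130:430]]))"
```

```text
[0.55077775 0.28153887 0.21888334] [[0.0, -0.031, 1.0], [0.0, 1.0, 0.031], [-1.0, 0.0, 0.0]] [0.42578523 0.27661518 0.02171264]
[[0.2598, -0.0018, 0.0011], 0.003]Traceback (most recent call last):
  File "<string>", line 6, in <module>
    print(arbors(s,[(214,166),(255,161),(304,290)])); print(arbors(t,[(397,241),(186,229)]))
          ~~~~~~^^^^^^^^^^^^^^^^^^^^^^^^^^^^^^^^^^^
  File "m.py", line 8, in arbors
    k=1+np.argmax(s[1:,4]) ; ys,xs=np.nonzero(l==k)
        ~~~~~~~~~^^^^^^^^^
    return _wrapfunc(a, 'argmax', axis=axis, out=out, **kwds)
    return bound(*args, **kwds)
ValueError: attempt to get argmax of an empty sequence
```

```bash
python3 -c "
import cv2,numpy as np
s=cv2.imread('pics/s1.png');t=cv2.imread('pics/t1.png')
cv2.imwrite('pics/v.png',np.hstack([cv2.resize(s[100:300,130:330],(400,400)),cv2.resize(t[120:320,100:300],(400,400))]))"
```

```text
(no output)
```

View pics/v.png

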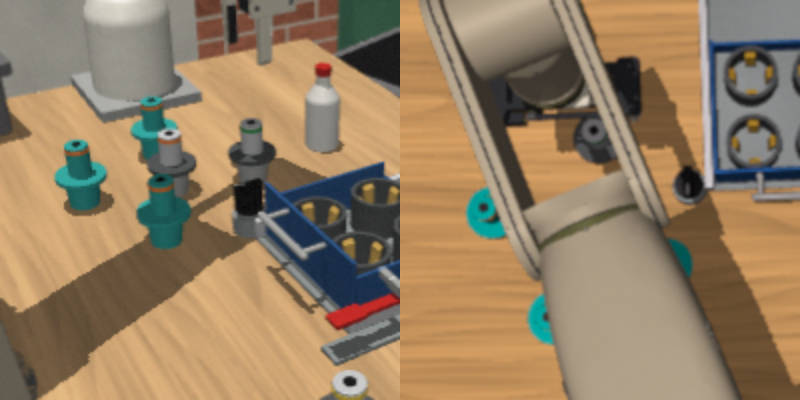

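Green is where it was, at side pixel (255,162). It is only shaded, which is why the threshold missed it. I'm descending.

Request:
apply_moves:
  series:
    - {"jaw":-1,"linear":[0.09,-0.0018,0.001],"roll":0}
    - {"jaw":-1,"linear":[0.15,-0.0018,0.001],"roll":0}
    - {"jaw":-1,"linear":[0.2,-0.0018,0.001],"roll":0}
    - {"jaw":-1,"linear":[0.23,-0.0018,0.001],"roll":0}
    - {"jaw":-1,"linear":[0.25,-0.0018,0.001],"roll":0}
    - {"jaw":-1,"linear":[0.26,-0.0018,0.001],"roll":0}
    - {"jaw":-1,"linear":[0.26,-0.0018,0.001],"roll":0}

```text
t: 3.02
tool_pos: [0.5518, 0.2807, 0.0634]
orientation: [-0.024, 1.57, 0.025]
force: [-0.3, 0.2, -0.2]
opening: 0.093
```

Request:
apply_moves:
  series:
    - {"jaw":1,"linear":[0,0,0],"roll":0}
    - {"jaw":1,"linear":[0,0,0],"roll":0}
    - {"jaw":1,"linear":[0,0,0],"roll":0}
    - {"jaw":1,"linear":[0,0,0],"roll":0}
    - {"jaw":1,"linear":[0,0,0],"roll":0}
    - {"jaw":1,"linear":[0,0,0],"roll":0}
  force: 40

```text
t: 3.78
tool_pos: [0.5517, 0.2807, 0.0633]
orientation: [-0.024, 1.57, 0.024]
force: [0.7, 0.4, -0.1]
opening: 0.0375
```

Request:
apply_moves:
  series:
    - {"jaw":1,"linear":[-0.05,0,0],"roll":0}
    - {"jaw":1,"linear":[-0.13,0,0],"roll":0}
    - {"jaw":1,"linear":[-0.22,0,0],"roll":0}
    - {"jaw":1,"linear":[-0.28,0,0],"roll":0}
    - {"jaw":1,"linear":[-0.28,0,0],"roll":0}
    - {"jaw":1,"linear":[-0.28,0,0],"roll":0}

```text
t: 4.53
tool_pos: [0.5509, 0.2803, 0.2295]
orientation: [-0.025, 1.572, 0.024]
force: [-0.7, 0.4, -2.2]
opening: 0.0358
```

```bash
python3 -c "
from h import *
print(move([.6445,.0536,.2305],1.6),st()['opening'],st()['force'])"
```

```text
[[-0.0018, -0.3825, 0.1443], 0.003] 0.03583219068622183 [-0.74659466  0.41651474 -2.23752555]
```

Request:
apply_moves:
  series:
    - {"jaw":1,"linear":[0,-0.08,0.03],"roll":0}
    - {"jaw":1,"linear":[0,-0.16,0.06],"roll":0}
    - {"jaw":1,"linear":[0,-0.24,0.09],"roll":0}
    - {"jaw":1,"linear":[0,-0.32,0.12],"roll":0}
    - {"jaw":1,"linear":[0,-0.37,0.14],"roll":0}
    - {"jaw":1,"linear":[0,-0.3825,0.1443],"roll":0}
    - {"jaw":1,"linear":[0,-0.3825,0.1443],"roll":0}
    - {"jaw":1,"linear":[0,-0.3825,0.1443],"roll":0}
    - {"jaw":1,"linear":[0,-0.3825,0.1443],"roll":0}

```text
t: 5.65
tool_pos: [0.6442, 0.0549, 0.2294]
orientation: [-0.026, 1.572, 0.025]
force: [-0.1, -0.6, -2.1]
opening: 0.0354
```

```bash
python3 -c "
from h import *
print(st()['tool_pos']); print(move([.6445,.0536,.135],1.6),move([.6445,.0536,.1],1.6))"
```

```text
[0.64419597 0.05488861 0.22938407]
[[0.1573, -0.0021, 0.0007], 0.006] [[0.2156, -0.0021, 0.0008], 0.006]
```

Request:
apply_moves:
  series:
    - {"jaw":1,"linear":[0.06,-0.0021,0.001],"roll":0}
    - {"jaw":1,"linear":[0.11,-0.0021,0.001],"roll":0}
    - {"jaw":1,"linear":[0.14,-0.0021,0.001],"roll":0}
    - {"jaw":1,"linear":[0.157,-0.0021,0.001],"roll":0}
    - {"jaw":1,"linear":[0.157,-0.0021,0.001],"roll":0}
    - {"jaw":1,"linear":[0.157,-0.0021,0.001],"roll":0}

```text
t: 6.4
tool_pos: [0.6456, 0.0536, 0.1367]
orientation: [-0.026, 1.57, 0.025]
force: [0.6, -0.3, -2.1]
opening: 0.0357
```

```bash
python3 -c "
from h import *
print(st()['tool_pos'],st()['force'])
c=snap('side');cv2.imwrite('pics/p1.png',cv2.resize(c['pixels'][130:280,250:400],(600,600),interpolation=cv2.INTER_CUBIC))"
```

```text
[0.64556085 0.05364378 0.13665628] [ 0.62611495 -0.25905269 -2.08047796]
```

View pics/p1.png

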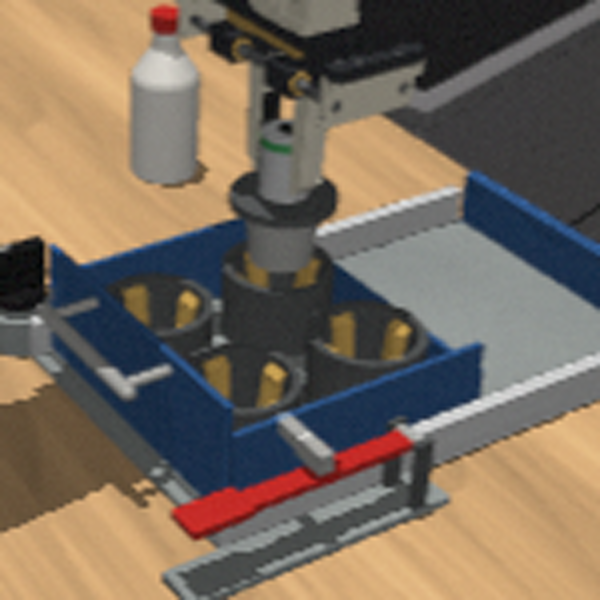

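The shank (281,255) sits centred over the sleeve (277,262), so I'm lowering it.

Request:
apply_moves:
  series:
    - {"jaw":1,"linear":[0.02,0,-0.001],"roll":0}
    - {"jaw":1,"linear":[0.035,0,-0.001],"roll":0}
    - {"jaw":1,"linear":[0.045,0,-0.001],"roll":0}
    - {"jaw":1,"linear":[0.052,0,-0.001],"roll":0}
    - {"jaw":1,"linear":[0.057,0,-0.001],"roll":0}
    - {"jaw":1,"linear":[0.057,0,-0.001],"roll":0}
  force: 60

```text
t: 7.2
tool_pos: [0.6447, 0.0532, 0.1022]
orientation: [-0.026, 1.571, 0.025]
force: [-1.5, -3.3, -2.1]
opening: 0.0352
```

Request:
apply_moves:
  series:
    - {"jaw":1,"linear":[0.004,0,0],"roll":0}
    - {"jaw":1,"linear":[0.008,0,0],"roll":0}
    - {"jaw":1,"linear":[0.012,0,0],"roll":0}
    - {"jaw":1,"linear":[0.012,0,0],"roll":0}

```text
t: 7.7
tool_pos: [0.6451, 0.0532, 0.0958]
orientation: [-0.026, 1.57, 0.025]
force: [-4.0, -3.4, 5.2]
opening: 0.0354
```

Request:
apply_moves:
  series:
    - {"jaw":1,"linear":[0.004,-0.001,-0.001],"roll":0}
    - {"jaw":1,"linear":[0.008,-0.001,-0.001],"roll":0}
    - {"jaw":1,"linear":[0.012,-0.001,-0.001],"roll":0}
    - {"jaw":1,"linear":[0.016,-0.001,-0.001],"roll":0}
    - {"jaw":1,"linear":[0.016,-0.001,-0.001],"roll":0}

```text
t: 8.32
tool_pos: [0.6455, 0.0529, 0.0885]
orientation: [-0.026, 1.567, 0.025]
force: [-5.9, -0.7, 12.8]
opening: 0.035
```

Request:
apply_moves:
  series:
    - {"jaw":1,"linear":[0.004,0,-0.002],"roll":0}
    - {"jaw":1,"linear":[0.008,0,-0.002],"roll":0}
    - {"jaw":1,"linear":[0.012,0,-0.002],"roll":0}
    - {"jaw":1,"linear":[0.016,0,-0.002],"roll":0}
    - {"jaw":1,"linear":[0.02,0,-0.002],"roll":0}
    - {"jaw":1,"linear":[0.02,0,-0.002],"roll":0}

```text
t: 9.07
tool_pos: [0.6496, 0.0533, 0.085]
orientation: [-0.025, 1.555, 0.025]
force: [-8.9, -0.6, 37.0]
opening: 0.0352
```

Request:
apply_moves:
  series:
    - {"jaw":1,"linear":[0,0,0],"roll":0}
    - {"jaw":-1,"linear":[0,0,0],"roll":0}
    - {"jaw":-1,"linear":[0,0,0],"roll":0}
    - {"jaw":-1,"linear":[0,0,0],"roll":0}
    - {"jaw":-1,"linear":[0,0,0],"roll":0}
    - {"jaw":-1,"linear":[-0.05,0,0],"roll":0}
    - {"jaw":-1,"linear":[-0.13,0,0],"roll":0}
    - {"jaw":-1,"linear":[-0.21,0,0],"roll":0}
    - {"jaw":-1,"linear":[-0.25,0,0],"roll":0}
    - {"jaw":-1,"linear":[-0.25,0,0],"roll":0}

```text
t: 10.32
tool_pos: [0.6488, 0.0533, 0.238]
orientation: [-0.025, 1.549, 0.025]
force: [0.7, -0.3, -0.5]
opening: 0.0932
```

```bash
cat > chk.py <<'E'
from ov import *
p=np.array([.5935,-.0008,.0305])
def chk(fn,ctr,seeds,box=(240,130,130,110),view=True,x0=0):
    """draw expected home collar (z .067 & .075) for a given socket; side view"""
    c=snap('side'); x,y,w,h=box;k=6
    im=cv2.resize(c['pixels'][y:y+h,x:x+w],None,fx=k,fy=k,interpolation=cv2.INTER_CUBIC)
    q=p.copy(); q[0]+=x0
    for X,Y in ctr:
        for r,z,col in((.039,.075,(0,255,0)),(.018,.125,(255,0,255))):
            uv=((proj(c,dockpts(q,ring(X,Y,r,z)))-[x,y]+.5)*k).round().astype(np.int32); cv2.polylines(im,[uv.reshape(-1,1,2)],True,col,1)
    cv2.imwrite('pics/'+fn,im[:600])
    for s_ in seeds: 
        try: print('side',arbors(c,[s_]))
        except Exception as e: print('side',s_,e)
    return c
E
python3 -c "
from chk import *
chk('c1.png',[(h,h) for h in [.0525]],[(214,166),(304,290)])
t=snap('top','t2.png')
for s_ in [(186,229),(397,241)]:
  try: print(arbors(t,[s_]))
  except Exception as e: print(e)
print(st()['tool_pos'],move([.4242,.3082,.235],1.6))
"
```

```text
side [(array([0.4243, 0.306 , 0.103 ]), array([214. , 166.5]), 5.2)]
side [(array([ 0.3805, -0.288 ,  0.103 ]), array([304.4, 290.5]), 8.6)]
[(array([0.424 , 0.3108, 0.103 ]), array([185.8, 229.1]), 5.9)]
[(array([ 0.3804, -0.2852,  0.103 ]), array([396.6, 241.1]), 5.7)]
[0.64684532 0.05328133 0.23365541] [[-0.0076, 0.4365, -0.3572], 0.005]
```

View pics/c1.png

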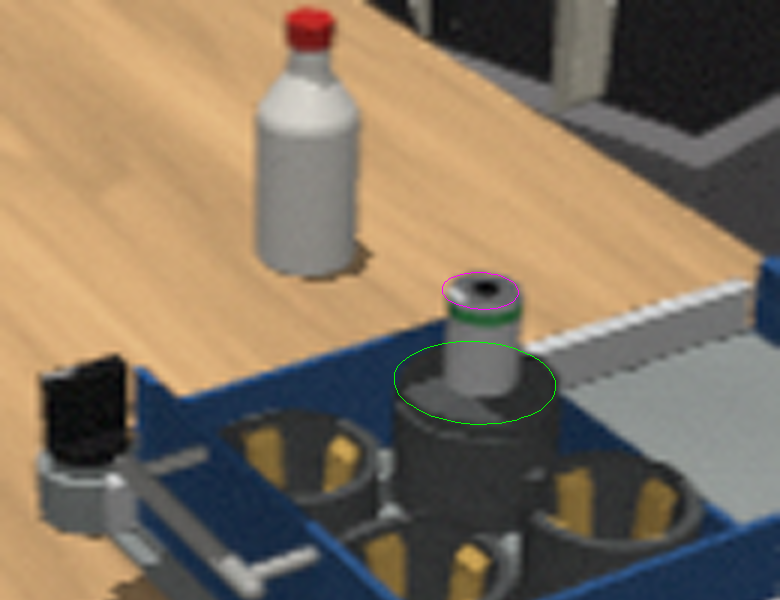

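The green arbor is home: its top ring at (480,290) and its collar match the predicted home outline. The others have not moved. Orange is next.

Request:
apply_moves:
  series:
    - {"jaw":-1,"linear":[0,0.08,-0.065],"roll":0}
    - {"jaw":-1,"linear":[0,0.16,-0.13],"roll":0}
    - {"jaw":-1,"linear":[0,0.24,-0.195],"roll":0}
    - {"jaw":-1,"linear":[-0.005,0.32,-0.26],"roll":0}
    - {"jaw":-1,"linear":[-0.005,0.4,-0.325],"roll":0}
    - {"jaw":-1,"linear":[-0.0076,0.4365,-0.357],"roll":0}
    - {"jaw":-1,"linear":[-0.0076,0.4365,-0.357],"roll":0}
    - {"jaw":-1,"linear":[-0.0076,0.4365,-0.357],"roll":0}
    - {"jaw":-1,"linear":[-0.0076,0.4365,-0.357],"roll":0}

```text
t: 11.55
tool_pos: [0.4249, 0.3071, 0.2342]
orientation: [-0.024, 1.557, 0.023]
force: [0.4, -1.0, 1.1]
opening: 0.0932
```

```bash
python3 -c "
from chk import *
print(move([.4242,.3085,.064],1.6),st()['orientation'],st()['tool_pos'])
c=snap('side')
g=c['pixels'].astype(int)[155:182,200:230].min(2); print(g[:,::2])
"
```

```text
[[0.2836, 0.0026, -0.005], 0.002] [-0.02449947  1.5569626   0.02312304] [0.42489214 0.30712109 0.23420782]
[[ 66  47  65  65  32  24 111 124 121 121 121 123 125 126 125]
 [ 69  27  30  27  30  20 112 122 122 117 121 124 123 124 125]
 [ 84  31  33  29  32  22 114 121 124 118 116 123 123 125 123]
 [105  30  34  29  31  28 117 121 122 119 116 121 123 122 124]
 [121  27  28  31  27  24  71 132 123 120 118 117 121 122 125]
 [ 89  31  31  28  32  21  50  53 138 121 120 118 124 120 124]
 [ 54  29  30  31  30  26  44  54  52 126 122 117 118 123 123]
 [ 52  28  30  28  32  23  26  53  53 134 122 118 115 123 122]
 [ 53  33  27  29  27  29  29  53  54 105 120 122 115 118 122]
 [ 52  35  28  29  30  31  58  72  73 101 119 120 120 115 122]
 [ 53  47  34  32  34  64  95  59  89 104 116 121 122 117 117]
 [ 52  53  55  50  60 103  59  15  56 100 113 118 123 119 119]
 [ 53  54  53  53  65 104  77  47  92 102 102 119 122 119 116]
 [ 46  48  49  51  64 105 106 107 104 103  74 120 117 121 116]
 [ 37  29  37  34  63  93 116 117 111  76  83 127 118 122 119]
 [ 70  29  26  27  55  34  64  69  56  30  83 125 119 120 120]
 [ 91  25  26  28  34  66  46  41  45  66  92 122 125 119 119]
 [ 94  25  23  29  27 108  95  98 111 101  94 119 128 122 119]
 [ 99  25  26  31  33 104 117 120 113 106  90 117 124 125 118]
 [ 88  26  31  30  30 100 118 119 115 105  90 116 120 124 121]
 [ 76  28  32  31  33 100 116 119 115 104  81  92 116 123 121]
 [ 60  30  27  35  29  99 118 118 115 107  86  44  88 118 123]
 [ 60  40  32  55  63  99 117 120 116 108  89  43  40  87 125]
 [ 59  45  33  79  85 102 116 119 115 107  88  41  39  43 117]
 [ 58  69  63  85  85 101 116 121 115 108  90  47  41  44 111]
 [ 66  60  85  86  87  99 117 120 115 108  89  43  40  44 104]
 [ 87  68  85  85  83  93 117 118 117 105  77  45  43  43 103]]
```

Request:
apply_moves:
  series:
    - {"jaw":-1,"linear":[0.09,0.0026,-0.0015],"roll":0}
    - {"jaw":-1,"linear":[0.17,0.0026,-0.003],"roll":0}
    - {"jaw":-1,"linear":[0.22,0.0026,-0.004],"roll":0}
    - {"jaw":-1,"linear":[0.26,0.0026,-0.005],"roll":0}
    - {"jaw":-1,"linear":[0.28,0.0026,-0.005],"roll":0}
    - {"jaw":-1,"linear":[0.2836,0.0026,-0.005],"roll":0}
    - {"jaw":-1,"linear":[0.2836,0.0026,-0.005],"roll":0}
    - {"jaw":1,"linear":[0.2836,0.0026,-0.005],"roll":0}
    - {"jaw":1,"linear":[0.2836,0.0026,-0.005],"roll":0}
    - {"jaw":1,"linear":[0.2836,0.0026,-0.005],"roll":0}
    - {"jaw":1,"linear":[0.2836,0.0026,-0.005],"roll":0}
    - {"jaw":1,"linear":[0.2836,0.0026,-0.005],"roll":0}
    - {"jaw":1,"linear":[0.2836,0.0026,-0.005],"roll":0}
  force: 45

```text
t: 13.22
tool_pos: [0.4243, 0.3086, 0.0642]
orientation: [-0.024, 1.557, 0.023]
force: [-0.3, 0.6, 0.0]
opening: 0.0377
```

Request:
apply_moves:
  series:
    - {"jaw":1,"linear":[-0.05,0,0],"roll":0}
    - {"jaw":1,"linear":[-0.13,0,0],"roll":0}
    - {"jaw":1,"linear":[-0.22,0,0],"roll":0}
    - {"jaw":1,"linear":[-0.28,0,0.003],"roll":0}
    - {"jaw":1,"linear":[-0.285,0,0.004],"roll":0}
    - {"jaw":1,"linear":[-0.285,0,0.004],"roll":0}

```text
t: 13.98
tool_pos: [0.4238, 0.3084, 0.2337]
orientation: [-0.025, 1.558, 0.022]
force: [0.3, 0.7, -3.1]
opening: 0.0355
```

```bash
python3 -c "
from h import *
print(move([.5396,.0504,.233],1.6),st()['opening'],st()['force'])"
```

```text
[[0.0042, -0.4357, 0.1799], 0.002] 0.03549742448890994 [ 0.27620267  0.6812859  -3.10538592]
```

Request:
apply_moves:
  series:
    - {"jaw":1,"linear":[0,-0.08,0.03],"roll":0}
    - {"jaw":1,"linear":[0,-0.16,0.065],"roll":0}
    - {"jaw":1,"linear":[0,-0.24,0.1],"roll":0}
    - {"jaw":1,"linear":[0,-0.32,0.13],"roll":0}
    - {"jaw":1,"linear":[0,-0.39,0.165],"roll":0}
    - {"jaw":1,"linear":[0.004,-0.43,0.178],"roll":0}
    - {"jaw":1,"linear":[0.004,-0.4365,0.1797],"roll":0}
    - {"jaw":1,"linear":[0.004,-0.4365,0.1797],"roll":0}
    - {"jaw":1,"linear":[0.004,-0.4365,0.1797],"roll":0}
    - {"jaw":1,"linear":[0.004,-0.4365,0.1797],"roll":0}

```text
t: 15.22
tool_pos: [0.5393, 0.0509, 0.2331]
orientation: [-0.026, 1.558, 0.024]
force: [-0.6, 0.3, -1.3]
opening: 0.0353
```

```bash
python3 -c "
from h import *
print(move([.5394,.0498,.140],1.6),st()['tool_pos'],st()['orientation'])"
```

```text
[[0.1552, -0.0015, -0.0018], 0.005] [0.53931236 0.05085224 0.23310752] [-0.02585639  1.55817738  0.02369236]
```

Request:
apply_moves:
  series:
    - {"jaw":1,"linear":[0.06,-0.0015,-0.0007],"roll":0}
    - {"jaw":1,"linear":[0.12,-0.0015,-0.0014],"roll":0}
    - {"jaw":1,"linear":[0.155,-0.0015,-0.0018],"roll":0}
    - {"jaw":1,"linear":[0.18,-0.0015,-0.0021],"roll":0}
    - {"jaw":1,"linear":[0.2,-0.0015,-0.0024],"roll":0}
    - {"jaw":1,"linear":[0.21,-0.0015,-0.0026],"roll":0}
    - {"jaw":1,"linear":[0.21,-0.0015,-0.0026],"roll":0}
    - {"jaw":1,"linear":[0.21,-0.0015,-0.0026],"roll":0}
  force: 60

```text
t: 16.23
tool_pos: [0.5397, 0.0498, 0.1077]
orientation: [-0.026, 1.557, 0.024]
force: [-0.1, 0.7, -2.9]
opening: 0.0355
```

Request:
apply_moves:
  series:
    - {"jaw":1,"linear":[0.006,0,0],"roll":0}
    - {"jaw":1,"linear":[0.012,0,0],"roll":0}
    - {"jaw":1,"linear":[0.018,0,0],"roll":0}
    - {"jaw":1,"linear":[0.024,0,0],"roll":0}
    - {"jaw":1,"linear":[0.03,0,0],"roll":0}
    - {"jaw":1,"linear":[0.036,0,0],"roll":0}
    - {"jaw":1,"linear":[0.041,0,0],"roll":0}
    - {"jaw":1,"linear":[0.045,0,0],"roll":0}
    - {"jaw":1,"linear":[0.049,0,0],"roll":0}
    - {"jaw":1,"linear":[0.052,0,-0.001],"roll":0}
    - {"jaw":1,"linear":[0.052,0,-0.001],"roll":0}

```text
t: 17.6
tool_pos: [0.5442, 0.0502, 0.0859]
orientation: [-0.026, 1.547, 0.024]
force: [-21.2, 0.5, 59.2]
opening: 0.0354
```

Request:
apply_moves:
  series:
    - {"jaw":1,"linear":[0,0,-0.004],"roll":0}
    - {"jaw":-1,"linear":[0,0,-0.004],"roll":0}
    - {"jaw":-1,"linear":[0,0,-0.004],"roll":0}
    - {"jaw":-1,"linear":[0,0,-0.004],"roll":0}
    - {"jaw":-1,"linear":[0,0,-0.004],"roll":0}
    - {"jaw":-1,"linear":[-0.05,0,-0.004],"roll":0}
    - {"jaw":-1,"linear":[-0.13,0,-0.004],"roll":0}
    - {"jaw":-1,"linear":[-0.21,0,-0.003],"roll":0}
    - {"jaw":-1,"linear":[-0.25,0,-0.003],"roll":0}
    - {"jaw":-1,"linear":[-0.25,0,-0.003],"roll":0}
    - {"jaw":-1,"linear":[-0.25,0,-0.003],"roll":0}

```text
t: 18.98
tool_pos: [0.5383, 0.0502, 0.234]
orientation: [-0.026, 1.549, 0.024]
force: [-0.4, 1.4, -0.4]
opening: 0.093
```

```bash
python3 -c "
from chk import *
chk('c2.png',[(.0525,.0525),(-.0525,.0525)],[(304,290)])
t=snap('top','t2.png')
for s_ in [(397,241)]:
  try: print(arbors(t,[s_]))
  except Exception as e: print(e)
print(st()['tool_pos'],st()['orientation'],move([.381,-.2865,.235],1.6))
"
```

```text
side [(array([ 0.3805, -0.288 ,  0.103 ]), array([304.4, 290.5]), 8.6)]
[(array([ 0.3804, -0.2852,  0.103 ]), array([396.6, 241.1]), 5.7)]
[0.53787348 0.05020446 0.23351342] [-0.02602983  1.55061252  0.02438349] [[-0.0073, -0.5525, -0.2793], 0.006]
```

View pics/c2.png

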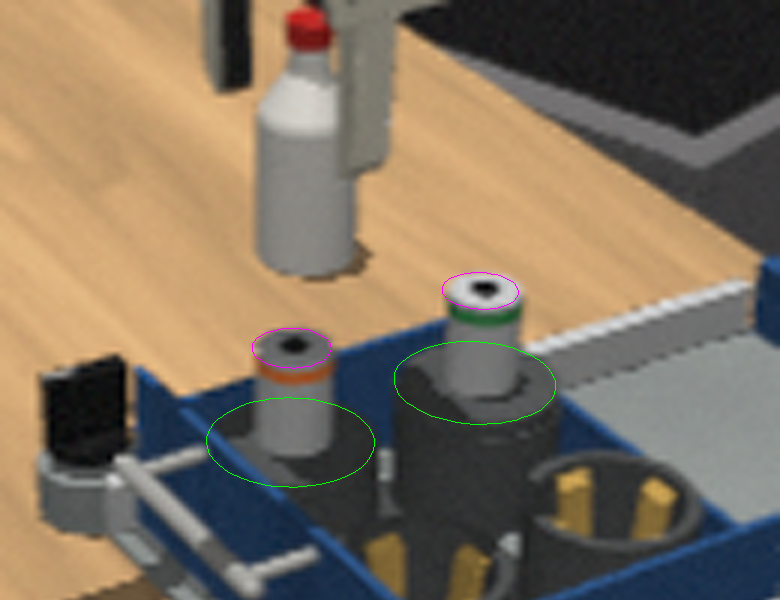

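Orange (290,348) and green (480,290) both match the home outlines. Yellow is next.

Request:
apply_moves:
  series:
    - {"jaw":-1,"linear":[0,-0.09,-0.045],"roll":0}
    - {"jaw":-1,"linear":[0,-0.18,-0.09],"roll":0}
    - {"jaw":-1,"linear":[0,-0.27,-0.135],"roll":0}
    - {"jaw":-1,"linear":[-0.004,-0.36,-0.18],"roll":0}
    - {"jaw":-1,"linear":[-0.005,-0.45,-0.225],"roll":0}
    - {"jaw":-1,"linear":[-0.007,-0.53,-0.265],"roll":0}
    - {"jaw":-1,"linear":[-0.0073,-0.5525,-0.279],"roll":0}
    - {"jaw":-1,"linear":[-0.0073,-0.5525,-0.279],"roll":0}
    - {"jaw":-1,"linear":[-0.0073,-0.5525,-0.279],"roll":0}
    - {"jaw":-1,"linear":[-0.0073,-0.5525,-0.279],"roll":0}
    - {"jaw":-1,"linear":[-0.0073,-0.5525,-0.279],"roll":0}

```text
t: 20.45
tool_pos: [0.3817, -0.2857, 0.235]
orientation: [-0.027, 1.55, 0.026]
force: [-0.7, -0.5, -0.4]
opening: 0.0932
```

```bash
python3 -c "
from chk import *
c=snap('side','s3.png')
print(move([.381,-.2865,.064],1.6),st()['orientation'],st()['tool_pos'])
g=c['pixels'].astype(int)[280:305,290:320].min(2); print(np.argwhere(g<40).mean(0),g.min())
y,x=np.nonzero(c['pixels'].astype(int)[280:305,290:320].min(2)<40);print(x.min()+290,x.max()+290,y.min()+280,y.max()+280)
"
```

```text
[[0.285, -0.0006, -0.0069], 0.008] [-0.02709555  1.55038641  0.0254307 ] [ 0.38165004 -0.28585238  0.23505367]
[10.5 14.5] 8
302 307 289 292
```

Request:
apply_moves:
  series:
    - {"jaw":-1,"linear":[0.09,-0.001,-0.002],"roll":0}
    - {"jaw":-1,"linear":[0.17,-0.001,-0.004],"roll":0}
    - {"jaw":-1,"linear":[0.22,-0.001,-0.005],"roll":0}
    - {"jaw":-1,"linear":[0.26,-0.001,-0.006],"roll":0}
    - {"jaw":-1,"linear":[0.28,-0.001,-0.007],"roll":0}
    - {"jaw":-1,"linear":[0.285,-0.001,-0.007],"roll":0}
    - {"jaw":-1,"linear":[0.285,-0.001,-0.007],"roll":0}
    - {"jaw":1,"linear":[0.285,-0.001,-0.007],"roll":0}
    - {"jaw":1,"linear":[0.285,-0.001,-0.007],"roll":0}
    - {"jaw":1,"linear":[0.285,-0.001,-0.007],"roll":0}
    - {"jaw":1,"linear":[0.285,-0.001,-0.007],"roll":0}
    - {"jaw":1,"linear":[0.285,-0.001,-0.007],"roll":0}
    - {"jaw":1,"linear":[0.285,-0.001,-0.007],"roll":0}
  force: 45

```text
t: 22.12
tool_pos: [0.3809, -0.2867, 0.064]
orientation: [-0.027, 1.55, 0.026]
force: [-0.5, -0.1, -0.2]
opening: 0.0377
```

Request:
apply_moves:
  series:
    - {"jaw":1,"linear":[-0.05,0,0],"roll":0}
    - {"jaw":1,"linear":[-0.13,0,0.002],"roll":0}
    - {"jaw":1,"linear":[-0.22,0,0.004],"roll":0}
    - {"jaw":1,"linear":[-0.28,0,0.006],"roll":0}
    - {"jaw":1,"linear":[-0.285,0,0.006],"roll":0}
    - {"jaw":1,"linear":[-0.285,0,0.006],"roll":0}

```text
t: 22.88
tool_pos: [0.3806, -0.2861, 0.2335]
orientation: [-0.026, 1.552, 0.026]
force: [0.6, -0.2, -3.4]
opening: 0.0355
```

```bash
python3 -c "
from h import *
print(move([.6472,-.052,.235],1.6),st()['opening'],st()['force'])"
```

```text
[[0.0061, 0.375, 0.4571], 0.008] 0.03550125509705883 [ 0.5587521  -0.19118906 -3.37884212]
```

Request:
apply_moves:
  series:
    - {"jaw":1,"linear":[0,0.06,0.073],"roll":0}
    - {"jaw":1,"linear":[0,0.12,0.146],"roll":0}
    - {"jaw":1,"linear":[0,0.18,0.219],"roll":0}
    - {"jaw":1,"linear":[0,0.24,0.292],"roll":0}
    - {"jaw":1,"linear":[0.004,0.3,0.365],"roll":0}
    - {"jaw":1,"linear":[0.006,0.35,0.43],"roll":0}
    - {"jaw":1,"linear":[0.006,0.375,0.457],"roll":0}
    - {"jaw":1,"linear":[0.006,0.375,0.457],"roll":0}
    - {"jaw":1,"linear":[0.006,0.375,0.457],"roll":0}
    - {"jaw":1,"linear":[0.006,0.375,0.457],"roll":0}
    - {"jaw":1,"linear":[0.006,0.375,0.457],"roll":0}

```text
t: 24.25
tool_pos: [0.6467, -0.0528, 0.2352]
orientation: [-0.025, 1.552, 0.026]
force: [-0.4, -0.2, -1.7]
opening: 0.0353
```

```bash
python3 -c "
from h import *
print(move([.6472,-.052,.108],1.6),st()['tool_pos'],st()['orientation'])"
```

```text
[[0.212, 0.0013, -0.0032], 0.006] [ 0.64673318 -0.05276804  0.23518615] [-0.02532406  1.55162461  0.02550987]
```

Request:
apply_moves:
  series:
    - {"jaw":1,"linear":[0.06,0.0013,-0.001],"roll":0}
    - {"jaw":1,"linear":[0.12,0.0013,-0.002],"roll":0}
    - {"jaw":1,"linear":[0.155,0.0013,-0.0025],"roll":0}
    - {"jaw":1,"linear":[0.18,0.0013,-0.003],"roll":0}
    - {"jaw":1,"linear":[0.2,0.0013,-0.0032],"roll":0}
    - {"jaw":1,"linear":[0.212,0.0013,-0.0032],"roll":0}
    - {"jaw":1,"linear":[0.212,0.0013,-0.0032],"roll":0}
    - {"jaw":1,"linear":[0.212,0.0013,-0.0032],"roll":0}
  force: 60

```text
t: 25.25
tool_pos: [0.6477, -0.0519, 0.1087]
orientation: [-0.025, 1.551, 0.026]
force: [1.2, 1.2, -2.9]
opening: 0.0348
```

Request:
apply_moves:
  series:
    - {"jaw":1,"linear":[0.006,0,-0.0005],"roll":0}
    - {"jaw":1,"linear":[0.012,0,-0.0005],"roll":0}
    - {"jaw":1,"linear":[0.018,0,-0.001],"roll":0}
    - {"jaw":1,"linear":[0.024,0,-0.001],"roll":0}
    - {"jaw":1,"linear":[0.03,0,-0.002],"roll":0}
    - {"jaw":1,"linear":[0.036,0,-0.002],"roll":0}
    - {"jaw":1,"linear":[0.041,0,-0.003],"roll":0}
    - {"jaw":1,"linear":[0.046,0,-0.004],"roll":0}
    - {"jaw":1,"linear":[0.05,0,-0.004],"roll":0}
    - {"jaw":1,"linear":[0.051,0,-0.004],"roll":0}

```text
t: 26.5
tool_pos: [0.6497, -0.0523, 0.0863]
orientation: [-0.027, 1.542, 0.025]
force: [-14.9, 2.8, 42.9]
opening: 0.0354
```

Request:
apply_moves:
  series:
    - {"jaw":1,"linear":[0,0,-0.002],"roll":0}
    - {"jaw":-1,"linear":[0,0,-0.002],"roll":0}
    - {"jaw":-1,"linear":[0,0,-0.002],"roll":0}
    - {"jaw":-1,"linear":[0,0,-0.002],"roll":0}
    - {"jaw":-1,"linear":[0,0,-0.002],"roll":0}
    - {"jaw":-1,"linear":[-0.05,0,-0.002],"roll":0}
    - {"jaw":-1,"linear":[-0.13,0,-0.002],"roll":0}
    - {"jaw":-1,"linear":[-0.21,0,-0.001],"roll":0}
    - {"jaw":-1,"linear":[-0.25,0,0],"roll":0}
    - {"jaw":-1,"linear":[-0.25,0,0],"roll":0}
    - {"jaw":-1,"linear":[-0.25,0,0],"roll":0}

```text
t: 27.88
tool_pos: [0.6447, -0.0521, 0.2343]
orientation: [-0.026, 1.544, 0.025]
force: [0.6, 0.3, -1.2]
opening: 0.0928
```

```bash
python3 -c "
from chk import *
h=.0525
chk('c3.png',[(h,h),(-h,h),(h,-h)],[],box=(255,150,130,100))
t=snap('top','t3.png')
print(st()['tool_pos'],st()['orientation'])
"
```

```text
[ 0.64432554 -0.05202642  0.2336004 ] [-0.02619858  1.54523734  0.02534323]
```

View pics/c3.png

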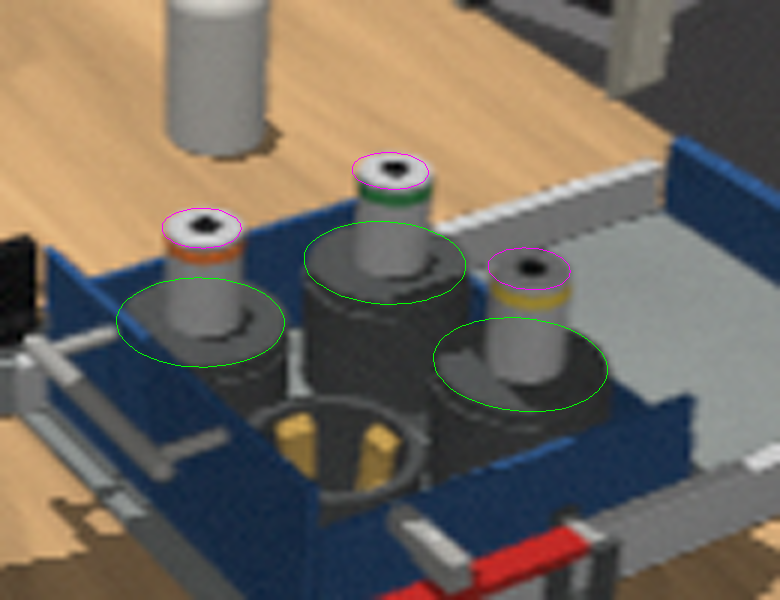

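All three collars are home. Next comes a check for anything hidden earlier, a measurement of the lever and knob, and a look at the wrist range.

```bash
python3 -c "
from chk import *
t=cv2.imread('pics/t3.png'); s=snap('side')['pixels']
# enlarge knob+lever from both
f=lambda im,x,y,w,h,W,H:cv2.resize(im[y:y+h,x:x+w],(W,H),interpolation=cv2.INTER_CUBIC)
top=np.hstack([cv2.resize(t,(400,300)),f(t,225,190,60,45,400,300)])
bot=np.hstack([f(s,240,170,60,45,400,300),f(s,285,235,80,60,400,300)])
cv2.imwrite('pics/k1.png',np.vstack([top,bot])); print(st()['q'])
print(proj(snap('top'),[(.461,-.1495,.058)]),proj(snap('side'),[(.461,-.1495,.058)]))
"
```

```text
[-0.16217789  0.22403591  1.35622437  0.00391897  1.53598797 -1.76600395]
[[345.19840703 216.00312877]] [[301.49258303 256.4954505 ]]
```

View pics/k1.png

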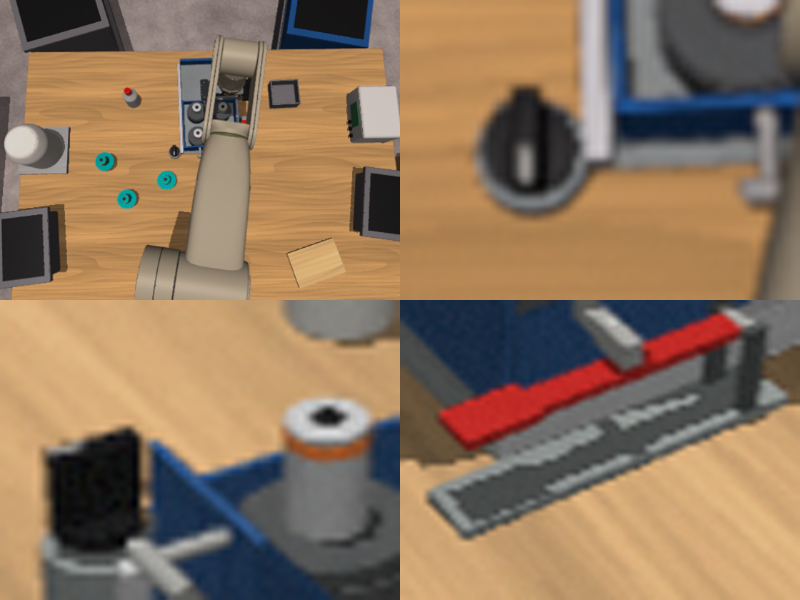

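```bash
python3 -c "
from chk import *
print(move([.461,-.1495,.2],.03))"
```

```text
[[0.0495, -0.1521, -0.3128], -2.994]
```

Request:
apply_moves:
  series:
    - {"jaw":1,"linear":[0,-0.05,-0.1],"roll":0.3}
    - {"jaw":1,"linear":[0,-0.1,-0.2],"roll":0.6}
    - {"jaw":1,"linear":[0,-0.152,-0.312],"roll":1}
    - {"jaw":1,"linear":[0,-0.152,-0.312],"roll":1}
    - {"jaw":1,"linear":[0,-0.152,-0.312],"roll":1}
    - {"jaw":1,"linear":[0,-0.152,-0.312],"roll":1}
    - {"jaw":1,"linear":[0,-0.152,-0.312],"roll":1}

```text
t: 29.0
tool_pos: [0.4615, -0.1489, 0.2295]
orientation: [0.387, 1.511, -0.377]
force: [-0.5, -0.4, 0.8]
opening: 0.0274
```

Request:
apply_moves:
  series:
    - {"jaw":1,"linear":[0,0,0],"roll":0.35}
    - {"jaw":1,"linear":[0,0,0],"roll":0.7}
    - {"jaw":1,"linear":[0,0,0],"roll":1}
    - {"jaw":1,"linear":[0,0,0],"roll":1}
    - {"jaw":1,"linear":[0,0,0],"roll":1}

```text
t: 29.62
tool_pos: [0.4618, -0.1486, 0.2294]
orientation: [0.794, 1.401, -0.773]
force: [0.0, 0.7, -0.0]
opening: 0.0004
```

Request:
apply_moves:
  series:
    - {"jaw":1,"linear":[0,0,0],"roll":0.35}
    - {"jaw":1,"linear":[0,0,0],"roll":0.7}
    - {"jaw":1,"linear":[0,0,0],"roll":1}
    - {"jaw":1,"linear":[0,0,0],"roll":1}
    - {"jaw":1,"linear":[0,0,0],"roll":1}

```text
t: 30.25
tool_pos: [0.4618, -0.1485, 0.2293]
orientation: [1.189, 1.21, -1.158]
force: [-0.9, -0.3, -0.4]
opening: 0.0003
```

```bash
python3 -c "
from chk import *
print(move([.458,-.1495,.07],.03),st()['tool_pos'],R.from_rotvec(st()['orientation']).as_matrix().round(3).tolist(),st()['opening'],st()['q'][5])"
```

```text
[[0.2653, -0.0133, 0.0011], 0.026] [ 0.46180011 -0.14852232  0.22934623] [[0.026, 0.999, 0.043], [0.0, 0.043, -0.999], [-1.0, 0.026, 0.001]] 0.0003480614591167263 -0.4692990911527145
```

Request:
apply_moves:
  series:
    - {"jaw":1,"linear":[0.09,-0.008,0.001],"roll":0}
    - {"jaw":1,"linear":[0.18,-0.01,0.001],"roll":0}
    - {"jaw":1,"linear":[0.24,-0.012,0.001],"roll":0}
    - {"jaw":1,"linear":[0.27,-0.0135,0.001],"roll":0}
    - {"jaw":1,"linear":[0.285,-0.0135,0.001],"roll":0}
    - {"jaw":1,"linear":[0.3,-0.014,0.001],"roll":0}
    - {"jaw":1,"linear":[0.31,-0.014,0.001],"roll":0}
    - {"jaw":1,"linear":[0.32,-0.0145,0.001],"roll":0}
    - {"jaw":1,"linear":[0.328,-0.015,0.001],"roll":0}
    - {"jaw":1,"linear":[0.334,-0.015,0.001],"roll":0}
    - {"jaw":1,"linear":[0.334,-0.015,0.001],"roll":0}

```text
t: 31.62
tool_pos: [0.458, -0.1495, 0.0286]
orientation: [1.189, 1.21, -1.158]
force: [1.4, -1.2, 0.9]
opening: 0.0004
```

Request:
apply_moves:
  series:
    - {"jaw":1,"linear":[0.003,0,0],"roll":0}
    - {"jaw":1,"linear":[0.006,0,0],"roll":0}
    - {"jaw":1,"linear":[0.01,0,0],"roll":0}
    - {"jaw":1,"linear":[0.01,0,0],"roll":0}

```text
t: 32.12
tool_pos: [0.4587, -0.1498, 0.0244]
orientation: [1.189, 1.21, -1.158]
force: [-6.5, 2.8, 20.5]
opening: 0.0005
```

```bash
python3 -c "
from chk import *
c=snap('side');cv2.imwrite('pics/l1.png',cv2.resize(c['pixels'][190:290,260:380],(720,600),interpolation=cv2.INTER_CUBIC))"
```

```text
(no output)
```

View pics/l1.png

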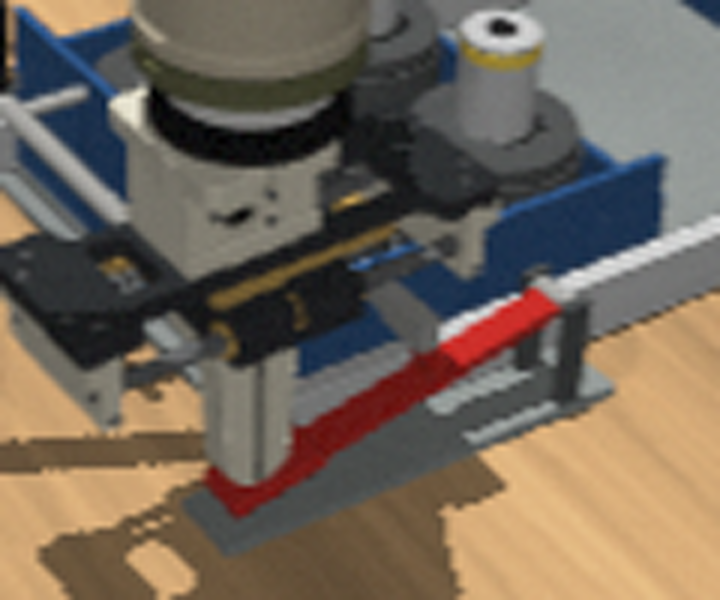

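Lever is on its stop: the reaction is 20 N at z=0.024 and the paddle is visibly low. Next I lift, turn back and go to the front of the handle.

Request:
apply_moves:
  series:
    - {"jaw":1,"linear":[-0.08,0,0],"roll":0}
    - {"jaw":1,"linear":[-0.16,0,0],"roll":0}
    - {"jaw":1,"linear":[-0.24,-0.05,0],"roll":-0.35}
    - {"jaw":1,"linear":[-0.27,-0.1,0],"roll":-0.7}
    - {"jaw":1,"linear":[-0.27,-0.1,0],"roll":-1}
    - {"jaw":1,"linear":[-0.27,-0.1,0],"roll":-1}
    - {"jaw":1,"linear":[-0.27,-0.1,0],"roll":-1}

```text
t: 33.05
tool_pos: [0.3942, -0.1522, 0.184]
orientation: [0.792, 1.402, -0.772]
force: [-0.4, 0.1, -0.4]
opening: 0.0005
```

Request:
apply_moves:
  series:
    - {"jaw":1,"linear":[0,0,0],"roll":-0.35}
    - {"jaw":1,"linear":[0,0,0],"roll":-0.7}
    - {"jaw":1,"linear":[0,0,0],"roll":-1}
    - {"jaw":1,"linear":[0,0,0],"roll":-1}
    - {"jaw":1,"linear":[0,0,0],"roll":-1}

```text
t: 33.67
tool_pos: [0.3941, -0.152, 0.1837]
orientation: [0.386, 1.513, -0.376]
force: [0.1, -0.0, -0.3]
opening: 0.0008
```

Request:
apply_moves:
  series:
    - {"jaw":1,"linear":[0,0,0],"roll":-0.35}
    - {"jaw":1,"linear":[0,0,0],"roll":-0.7}
    - {"jaw":1,"linear":[0,0,0],"roll":-1}
    - {"jaw":1,"linear":[0,0,0],"roll":-1}
    - {"jaw":1,"linear":[0,0,0],"roll":-1}

```text
t: 34.3
tool_pos: [0.3941, -0.152, 0.1836]
orientation: [-0.024, 1.546, 0.025]
force: [1.3, 0.1, 0.4]
opening: 0.0007
```

```bash
python3 -c "
from chk import *
print(move([.40,-.0065,.185],1.6),move([.40,-.0065,.074],1.6),st()['tool_pos'],R.from_rotvec(st()['orientation']).as_matrix().round(3).tolist())"
```

```text
[[-0.0018, 0.242, 0.0174], 0.003] [[0.1831, 0.242, 0.0129], 0.003] [ 0.3941114  -0.15195755  0.183608  ] [[0.024, -0.031, 0.999], [0.001, 1.0, 0.031], [-1.0, 0.0, 0.024]]
```

Request:
apply_moves:
  series:
    - {"jaw":1,"linear":[0,0.09,0.008],"roll":0}
    - {"jaw":1,"linear":[0,0.18,0.01],"roll":0}
    - {"jaw":1,"linear":[0.03,0.242,0.013],"roll":0}
    - {"jaw":1,"linear":[0.1,0.242,0.013],"roll":0}
    - {"jaw":1,"linear":[0.16,0.242,0.013],"roll":0}
    - {"jaw":1,"linear":[0.183,0.242,0.013],"roll":0}
    - {"jaw":1,"linear":[0.183,0.242,0.013],"roll":0}
    - {"jaw":1,"linear":[0.183,0.242,0.013],"roll":0}

```text
t: 35.3
tool_pos: [0.4012, -0.0068, 0.0757]
orientation: [-0.023, 1.544, 0.024]
force: [0.8, 0.2, 0.9]
opening: 0.0002
```

Request:
apply_moves:
  series:
    - {"jaw":1,"linear":[0.001,0,0.03],"roll":0}
    - {"jaw":1,"linear":[0.001,0,0.06],"roll":0}
    - {"jaw":1,"linear":[0.002,0,0.08],"roll":0}
    - {"jaw":1,"linear":[0.002,0,0.1],"roll":0}
    - {"jaw":1,"linear":[0.003,0,0.12],"roll":0}
    - {"jaw":1,"linear":[0.003,0,0.12],"roll":0}

```text
t: 36.05
tool_pos: [0.4744, -0.0046, 0.076]
orientation: [-0.023, 1.543, 0.024]
force: [0.3, -0.2, 0.5]
opening: 0.0004
```

Request:
apply_moves:
  series:
    - {"jaw":1,"linear":[0.001,0,0.03],"roll":0}
    - {"jaw":1,"linear":[0.001,0,0.06],"roll":0}
    - {"jaw":1,"linear":[0.002,0,0.09],"roll":0}
    - {"jaw":1,"linear":[0.003,0,0.12],"roll":0}
    - {"jaw":1,"linear":[0.004,0,0.15],"roll":0}
    - {"jaw":1,"linear":[0.004,0,0.17],"roll":0}
    - {"jaw":1,"linear":[0.005,0,0.19],"roll":0}
    - {"jaw":1,"linear":[0.005,0,0.2],"roll":0}
    - {"jaw":1,"linear":[0.005,0,0.2],"roll":0}

```text
t: 37.17
tool_pos: [0.5951, -0.001, 0.0766]
orientation: [-0.023, 1.542, 0.024]
force: [0.4, -0.2, 0.7]
opening: 0.0007
```

Request:
apply_moves:
  series:
    - {"jaw":1,"linear":[0,0,0.01],"roll":0}
    - {"jaw":1,"linear":[0,0,0.02],"roll":0}
    - {"jaw":1,"linear":[0,0,0.026],"roll":0}
    - {"jaw":1,"linear":[0,0,0.032],"roll":0}
    - {"jaw":1,"linear":[0,0,0.032],"roll":0}

```text
t: 37.8
tool_pos: [0.6105, -0.0004, 0.0767]
orientation: [-0.023, 1.551, 0.024]
force: [-22.6, -0.6, 13.8]
opening: 0.0002
```

The tray is at its end stop, with 22 N at x=0.6105 (0.611 predicted). I back off and look.

Request:
apply_moves:
  series:
    - {"jaw":1,"linear":[0,0,-0.04],"roll":0}
    - {"jaw":1,"linear":[0,0,-0.08],"roll":0}
    - {"jaw":1,"linear":[-0.06,0,-0.12],"roll":0}
    - {"jaw":1,"linear":[-0.12,0,-0.2],"roll":0}
    - {"jaw":1,"linear":[-0.17,0,-0.3],"roll":0}
    - {"jaw":1,"linear":[-0.17,0,-0.36],"roll":0}
    - {"jaw":1,"linear":[-0.17,0,-0.36],"roll":0}
    - {"jaw":1,"linear":[-0.17,0,-0.36],"roll":0}

```text
t: 38.8
tool_pos: [0.3939, -0.0071, 0.1752]
orientation: [-0.023, 1.548, 0.024]
force: [-0.2, -0.1, 0.9]
opening: 0.0003
```

```bash
python3 -c "
from chk import *
h=.0525
c=chk('d1.png',[(h,h),(-h,h),(h,-h)],[],box=(240,130,130,110),x0=.17)
im=cv2.imread('pics/d1.png'); t=snap('top')['pixels']
k=cv2.resize(t[185:245,215:275],(300,300),interpolation=cv2.INTER_CUBIC)
s=cv2.resize(c['pixels'][110:290,230:430],(500,450))
o=np.zeros((450,800,3),np.uint8); o[:,:500]=s; o[:300,500:]=k
cv2.imwrite('pics/d2.png',o)
# overlay of home tray in the side view: compare arbor tops
q=p+np.array([.17*np.cos(p[2]),.17*np.sin(p[2]),0])
for X,Y in[(h,h),(-h,h),(h,-h)]: print(proj(c,dockpts(q,[(X,Y,.125)]))[0].round(1), arbors(c,[tuple(proj(c,dockpts(q,[(X,Y,.125)]))[0].round().astype(int))],z=.125))
print(st()['tool_pos'],st()['force'],move([.4797,.1452,.16],1.57))
"
```

```text
[365.6 163.8] [(array([0.8174, 0.0555, 0.125 ]), array([367., 164.]), 5.1)]
[337.7 172.3] [(array([0.7124, 0.0557, 0.125 ]), array([338.5, 172. ]), 5.6)]
[390.3 178.2] [(array([ 0.8193, -0.0493,  0.125 ]), array([391.5, 178.5]), 5.7)]
[ 0.3936399  -0.00703314  0.17455037] [-0.55014124  0.05227756 -0.62751758] [[0.0274, 0.2493, 0.1505], 0.059]
```

View pics/d2.png

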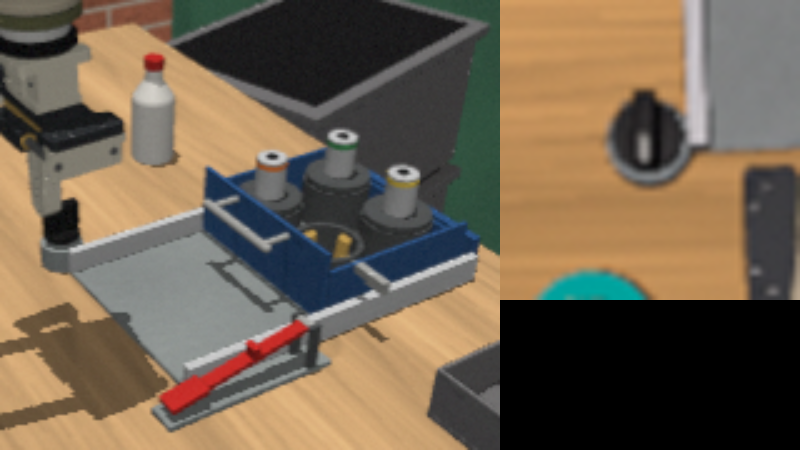

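The tray is home: arbor tops are within 1.5 px of prediction, and the lever is down. The knob bar points along x, at top pixel (244,211).

Request:
apply_moves:
  series:
    - {"jaw":0,"linear":[0,0.08,0.05],"roll":0.06}
    - {"jaw":0,"linear":[0,0.16,0.1],"roll":0.06}
    - {"jaw":0,"linear":[0.02,0.24,0.145],"roll":0.06}
    - {"jaw":0,"linear":[0.0274,0.2498,0.149],"roll":0.06}
    - {"jaw":0,"linear":[0.0274,0.2498,0.149],"roll":0.06}
    - {"jaw":0,"linear":[0.0274,0.2498,0.149],"roll":0.06}
    - {"jaw":0,"linear":[0.0274,0.2498,0.149],"roll":0.06}
    - {"jaw":0,"linear":[0.0274,0.2498,0.149],"roll":0.06}
  force: 30

```text
t: 39.9
tool_pos: [0.479, 0.1448, 0.1606]
orientation: [0.003, 1.549, -0.001]
force: [-0.2, -0.0, -0.5]
opening: 0.0466
```

```bash
python3 -c "
from chk import *
print(move([.4785,.1455,.059],1.57),st()['tool_pos'],st()['opening'],st()['q'][5])"
```

```text
[[0.1693, 0.0009, -0.0045], -0.003] [0.47901145 0.14483689 0.16059891] 0.04661270113059273 -1.3742603816854406
```

Request:
apply_moves:
  series:
    - {"jaw":0,"linear":[0.08,0.001,-0.002],"roll":0}
    - {"jaw":0,"linear":[0.12,0.001,-0.003],"roll":0}
    - {"jaw":0,"linear":[0.145,0.001,-0.004],"roll":0}
    - {"jaw":0,"linear":[0.16,0.001,-0.0045],"roll":0}
    - {"jaw":0,"linear":[0.169,0.001,-0.0045],"roll":0}
    - {"jaw":0,"linear":[0.169,0.001,-0.0045],"roll":0}
    - {"jaw":1,"linear":[0.169,0.001,-0.0045],"roll":0}
    - {"jaw":1,"linear":[0.169,0.001,-0.0045],"roll":0}
    - {"jaw":1,"linear":[0.169,0.001,-0.0045],"roll":0}
    - {"jaw":1,"linear":[0.169,0.001,-0.0045],"roll":0}
    - {"jaw":1,"linear":[0.169,0.001,-0.0045],"roll":0}

```text
t: 41.28
tool_pos: [0.4786, 0.1479, 0.0595]
orientation: [0.006, 1.548, 0.002]
force: [0.1, 11.6, -1.4]
opening: 0.0136
```

```bash
python3 -c "
from chk import *
s=st();print(s['tool_pos'],s['opening'],s['force'],s['wrist_torque'])"
```

```text
[0.47863824 0.14786377 0.05950458] 0.01356694674106243 [ 0.0985691  11.64537944 -1.41890142] [2.00701258 0.04613084 0.10098331]
```

Request:
apply_moves:
  series:
    - {"jaw":1,"linear":[0,0.002,0],"roll":0}
    - {"jaw":1,"linear":[0,0.003,0],"roll":0}
    - {"jaw":1,"linear":[0,0.003,0],"roll":0.1}
    - {"jaw":1,"linear":[0,0.003,0],"roll":0.25}
    - {"jaw":1,"linear":[0,0.003,0],"roll":0.4}
    - {"jaw":1,"linear":[0,0.003,0],"roll":0.4}

```text
t: 42.02
tool_pos: [0.4787, 0.1486, 0.0595]
orientation: [0.17, 1.543, -0.161]
force: [0.5, -6.5, 1.9]
opening: 0.0138
```

```bash
python3 -c "
from chk import *
s=st();print(s['tool_pos'],s['opening'],s['force'],s['wrist_torque'],R.from_rotvec(s['orientation']).as_matrix().round(3)[:2,1])"
```

```text
[0.47867953 0.14863895 0.05951863] 0.013793965460516883 [ 0.49422174 -6.48407925  1.94475931] [-1.37371693  0.08656199 -0.06868362] [0.21  0.978]
```

Request:
apply_moves:
  series:
    - {"jaw":1,"linear":[0,-0.001,0],"roll":0.25}
    - {"jaw":1,"linear":[0,-0.001,0],"roll":0.5}
    - {"jaw":1,"linear":[0,-0.001,0],"roll":0.75}
    - {"jaw":1,"linear":[0,-0.001,0],"roll":1}
    - {"jaw":1,"linear":[0,-0.001,0],"roll":1}

```text
t: 42.65
tool_pos: [0.479, 0.1493, 0.0595]
orientation: [0.584, 1.473, -0.562]
force: [4.1, 6.4, -3.8]
opening: 0.0139
```

```bash
python3 -c "
from chk import *
s=st();print(s['tool_pos'],s['opening'],s['force'],s['wrist_torque'],R.from_rotvec(s['orientation']).as_matrix().round(3)[:2,1])"
```

```text
[0.4790378  0.14930673 0.05954346] 0.013913606741855706 [ 4.11161586  6.41802917 -3.81247212] [ 0.48280522 -0.46403106 -0.00878145] [0.67  0.742]
```

Request:
apply_moves:
  series:
    - {"jaw":1,"linear":[0,0.002,0],"roll":0.25}
    - {"jaw":1,"linear":[0,0.002,0],"roll":0.5}
    - {"jaw":1,"linear":[0,0.002,0],"roll":0.75}
    - {"jaw":1,"linear":[0,0.002,0],"roll":1}
    - {"jaw":1,"linear":[0,0.002,0],"roll":1}
  force: 45

```text
t: 43.28
tool_pos: [0.4799, 0.1501, 0.0595]
orientation: [0.987, 1.325, -0.957]
force: [2.9, -0.4, -1.1]
opening: 0.0137
```

```bash
python3 -c "
from chk import *
s=st();print(s['tool_pos'],s['opening'],s['force'],s['wrist_torque'],R.from_rotvec(s['orientation']).as_matrix().round(3)[:2,1])"
```

```text
[0.479896   0.15012047 0.05948027] 0.01365742295069208 [ 2.88081357 -0.42745792 -1.07540836] [-0.75918895  0.11321922 -0.0061495 ] [0.951 0.31 ]
```

Request:
apply_moves:
  series:
    - {"jaw":1,"linear":[0,0,0],"roll":0.1}
    - {"jaw":1,"linear":[0,0,0],"roll":0.2}
    - {"jaw":1,"linear":[0,0,0],"roll":0.2}
    - {"jaw":0,"linear":[0,0,0],"roll":0.2}
    - {"jaw":0,"linear":[0,0,0],"roll":0.2}
    - {"jaw":0,"linear":[0,0,0],"roll":0.2}
    - {"jaw":0,"linear":[-0.08,0,0],"roll":0.2}
    - {"jaw":0,"linear":[-0.16,0,0],"roll":0.2}
    - {"jaw":0,"linear":[-0.24,0,0],"roll":0.2}
    - {"jaw":0,"linear":[-0.24,0.12,0],"roll":0.2}
    - {"jaw":0,"linear":[-0.24,-0.05,-0.1],"roll":0.2}
    - {"jaw":0,"linear":[-0.24,-0.1,-0.2],"roll":0.2}
    - {"jaw":0,"linear":[-0.24,-0.15,-0.2],"roll":0.2}
    - {"jaw":0,"linear":[-0.24,-0.15,-0.2],"roll":0.2}

```text
t: 45.02
tool_pos: [0.3507, 0.2364, 0.2002]
orientation: [1.063, 1.288, -1.033]
force: [0.9, 0.3, -0.7]
opening: 0.0464
```

```bash
python3 -c "
from chk import *
h=.0525
c=snap('side'); t=snap('top')['pixels']
k=cv2.resize(t[185:245,215:275],(300,300),interpolation=cv2.INTER_CUBIC)
s=cv2.resize(c['pixels'][110:290,230:430],(500,450))
o=np.zeros((450,800,3),np.uint8); o[:,:500]=s; o[:300,500:]=k
cv2.imwrite('pics/e.png',o)
q=p+np.array([.17*np.cos(p[2]),.17*np.sin(p[2]),0])
for X,Y in[(h,h),(-h,h),(h,-h)]: print(proj(c,dockpts(q,[(X,Y,.125)]))[0].round(1), arbors(c,[tuple(proj(c,dockpts(q,[(X,Y,.125)]))[0].round().astype(int))],z=.125)[0][1])
print(st()['tool_pos'],st()['force'],st()['t'])"
```

```text
[365.6 163.8] [367. 164.]
[337.7 172.3] [338.5 172. ]
[390.3 178.2] [391.5 178.5]
[0.35326405 0.2360322  0.20124632] [ 0.22135627  0.67267526 -0.42344653] 45.125
```

View pics/e.png

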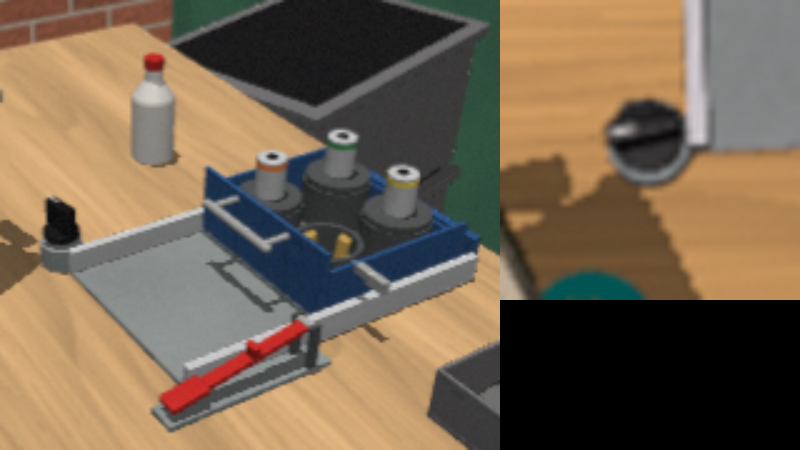

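```bash
python3 -c "
from plant import *
print(close_job())"
```

```text
the job is handed in; nothing more can be done
None
```

I finished the job and handed it in at about 45 s of robot time; no verdict is reported.

**What I did**
- I seated the green (arbor_2), orange (arbor_4) and yellow (arbor_1) arbors in tray sockets, with a final push of 37 to 59 N on each. The blue one (arbor_3) was not on the bench, so one socket stays empty.
- I pressed the red lever to its stop, with a 20 N reaction at the bottom.
- I pushed the tray in until it hit its end stop: 22 N at x = 0.6105, where 0.611 was predicted.
- I turned the knob clockwise to about 1.3–1.4 rad, past the detent, and drew the arm clear.

**What the last checks showed**
- In the last side view all three arbors stand upright in the tray. Their tops are within about 1.5 px of where they should be with the tray home, and unchanged after the knob was turned.
- The lever is down and the knob bar now lies roughly crosswise. I could not read the lock angle directly; the figure comes from the gripper's turn and the picture.
- I did not reach for the oil bottle, the bin or the turquoise look-alikes.

**What disagreed**
- The two cameras disagreed by about 3–8 mm sideways (y), so I used averages. The knob turned out about 2–3 mm off its average, and I corrected for that after feeling the side force.
- The tool picked up a tilt of about 1.5° from the seating pushes. It did no harm that I could see.

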